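Read the chamber plates

ROBOT

A 7-joint arm with a two-finger parallel gripper is mounted at the origin on the work surface; the furniture and walls round the work are solid. World frame = base frame: x ahead of the robot, y to its left, z up, the work surface at z = 0. Lengths are in m, angles in rad, forces in N, time in s.
With the tool pointing down it reaches from about 0.375 to 0.925 m from the base axis. Payload 3.1 kg.
Tool frame: the origin (TCP) lies at the centre of the arm's flange, where the gripper is bolted on; the fingertips stand 173 mm ahead of it and the grasp point (between the pads) lies 155 mm ahead of it (robot.grip_depth is the distance from the TCP to the grasp point, in m); z points along the fingers, y is the line along which they close (so a half turn about z gives the same grasp; the last joint's range is limited). The gripper opens to 85 mm and grips with 20 to 120 N. Pads are 22 mm wide; open, the fingers measure 114 mm over their backs; the gripper's body (76 mm by 85 mm) begins 54 mm behind the grasp point. The pads swing forward as they close: fully open they stand 13 mm farther back than shut.
Start: joints at [1.043, 0.383, 0.044, 1.598, -0.018, 1.161, -0.05], TCP at [0.271, -0.591, 0.405] pointing down, gripper open.
Joint ranges: [-2.61, 2.61], [-0.41, 2.15], [-1.48, 1.57], [0, 2.5], [-1.57, 4.71], [0.05, 1.97], [-2.85, 2.85]. Speed limits (rad/s): [2.79, 2.79, 3.14, 3.14, 3.14, 3.14, 3.14].

INTERFACE

Orientations are given as a rotation vector (axis times angle).
In Python, from station import robot gives the robot as it stands. The module is installed in compiled form; this text tells all that it offers.
- The arm moves only by the tool jog_arm, never from a script. Its argument "rows" is text: rows parted by semicolons, each of 7 numbers parted by spaces: the opening, from 0 (shut) to 1 (fully open), then the shift along the tool's x, y, z each as a share of 0.02 m, from -1 to 1, then the turn, a rotation vector about the tool's x, y, z each as a share of 0.12 rad, from -1 to 1. A call has 1 to 8 rows; each row shifts and turns the commanded pose from where the row before left it, along the tool's axes as they then stand; what a row does not reach is not made up. A row lasts 1/8 s, in which the tool goes at most 62.5 mm and 10.7 degrees, less where a joint would pass 70% of its speed; a pose out of reach is approached as far as the arm can. A call with a number of a shift or a turn outside -1 to 1 is refused whole. A call with a gripper value outside its range is refused whole. The fingers move at their own pace and stop on an object; "grip_force" is the grip in N (left out, the last holds). Time passes only in rows, so rows that do not move let the fingers close. It gives the time, the measured TCP pose, the force, the opening and the grip force at its end, in the units of the state.
- robot.read_state(): the state, without advancing time (a new reading comes with each control period).
- robot.get_image(name): name is "scene" or "top" or "wrist"; returns a dict with "pixels" (420x560x3 uint8, red, green, blue), "fx", "fy", "cx", "cy" (pixels), "rvec" (rotation vector, rad) and "tvec" (3), from world to camera coordinates, as OpenCV has them; the wrist camera has in their place "T_tool_cam" (4x4, takes a point from camera to tool coordinates, whose origin is the TCP and whose axes are the flange's). Camera axes: x right, y down, z forward; pixel columns grow to the right and rows downward; lengths in m; the calibration is good to about 2 mm. A picture is of the moment at which its call begins: read the wrist's pose just before it. There is no depth.
- robot.sign_off(): hands the job in; it is judged then, once.
The state is a dict: "clock": time; "joints": joint angles; "qd": joint speeds; "effort": joint torques, N m; "ee_pos": TCP position; "eef_rot": TCP orientation; "contact_force": force on the tool from outside, world axes, zero at the start; "wrist_torque": the same for the moment, N m; "grip_width": finger opening in m; "gripper_force": force on a finger pad.
Only numpy, scipy, OpenCV 4.12 (cv2) and the standard library are available. Lean on these libraries where they do the work, as an engineer would, in place of code of your own. Each camera call takes 0.05 s, during which the arm holds its last target. There are 200 camera calls.

TASK

Take every glass chamber plate on the white mat by its edges only, never touching its clear face, and lay each flat on a reading window of its own, centred and lined up with it. Then run the reader from the control box by pressing the yellow, the blue and the green key fully down in that order, one at a time; lay all the plates back flat and side by side on the mat in the same way, and last of all press the red key to switch off. Leave the black key unpressed and do not disturb the other things on the bench.

Things in the scene. Friction and masses are not known exactly. Their poses are not given: they have to be found in the camera images.
- mat: white plastic mat with a thin blue border line, 240 (x) x 220 (y) x 3 mm, lying flat and fixed on the worktop; origin at the centre of its underside, its top is 3 mm higher
- reader: plate reader, fixed: flat aluminium bed 5 mm high, 250 (x) x 170 (y) mm, with three windows in a row along x, 70 mm apart; at its far (+x) end a rim rises 9 mm above the bed, at its near (-x) end a white display strip rises 13 mm above it, inner faces both 120 mm from the middle window's centre; origin on the worktop, right under the middle window
- window0 (a point): centre of a yellow reading window with a black rim, the one nearest the robot, on the top of the reader's bed (5 mm above the worktop), 26 (x) x 48 (y) mm, flush with the bed; axes parallel to the reader's; the windows stand in a row along the reader's x
- window1 (a point): centre of a yellow reading window with a black rim, the middle one, on the top of the reader's bed (5 mm above the worktop), 26 (x) x 48 (y) mm, flush with the bed; axes parallel to the reader's; the windows stand in a row along the reader's x
- window2 (a point): centre of a yellow reading window with a black rim, the one farthest from the robot, on the top of the reader's bed (5 mm above the worktop), 26 (x) x 48 (y) mm, flush with the bed; axes parallel to the reader's; the windows stand in a row along the reader's x
- plate0: clear glass chamber plate with greenish edges and two small grey ruled squares on its top, 32 (x) x 54 (y) x 6 mm, 60 g nominal; origin at the centre of its underside, y along its length. The 3 mm wide greenish rim all round is its edge and may be touched; not the clear face within. Two or three of the plates are present
- plate1: clear glass chamber plate with greenish edges and two small grey ruled squares on its top, 32 (x) x 54 (y) x 6 mm, 60 g nominal; origin at the centre of its underside, y along its length. The 3 mm wide greenish rim all round is its edge and may be touched; not the clear face within. Two or three of the plates are present
- plate2: clear glass chamber plate with greenish edges and two small grey ruled squares on its top, 32 (x) x 54 (y) x 6 mm, 60 g nominal; origin at the centre of its underside, y along its length. The 3 mm wide greenish rim all round is its edge and may be touched; not the clear face within. Two or three of the plates are present
- plate0_face: the clear face of plate0 (top and underside, all but the outer 3 mm); same origin and axes as the plate
- plate1_face: the clear face of plate1 (top and underside, all but the outer 3 mm); same origin and axes as the plate
- plate2_face: the clear face of plate2 (top and underside, all but the outer 3 mm); same origin and axes as the plate
- keypad: grey control box 145 (x) x 108 (y) x 24 mm, fixed on the worktop, with five round spring keys (black, yellow, blue, green, red) 46 mm apart, three along its x and two along its y, the sixth place (+x, +y) holding a small white lamp; the key tops stand 46 mm above the worktop and 10 mm above round grey collars 40 mm across; which colour sits where differs from start to start; origin at the centre of its underside
- key_black_top (a point): centre of the top of the black key, 24 mm across; moves down with the key
- key_yellow_top (a point): centre of the top of the yellow key, 24 mm across; moves down with the key
- key_blue_top (a point): centre of the top of the blue key, 24 mm across; moves down with the key
- key_green_top (a point): centre of the top of the green key, 24 mm across; moves down with the key
- key_red_top (a point): centre of the top of the red key, 24 mm across; moves down with the key
- key_black (a joint): travel of the black key in m: 0 up, 0.006 fully down; it springs back; about 5 N takes it fully down, and from 0.004 it counts as pressed
- key_yellow (a joint): travel of the yellow key in m: 0 up, 0.006 fully down; it springs back; about 5 N takes it fully down, and from 0.004 it counts as pressed
- key_blue (a joint): travel of the blue key in m: 0 up, 0.006 fully down; it springs back; about 5 N takes it fully down, and from 0.004 it counts as pressed
- key_green (a joint): travel of the green key in m: 0 up, 0.006 fully down; it springs back; about 5 N takes it fully down, and from 0.004 it counts as pressed
- key_red (a joint): travel of the red key in m: 0 up, 0.006 fully down; it springs back; about 5 N takes it fully down, and from 0.004 it counts as pressed
- cap_dish: bystander: round steel dish, 69 mm across, 20 mm high; origin under its centre
- blue_block: bystander: small blue box, 50 x 30 x 30 mm; origin under its centre
Not all that is in view belongs to the job. Leave any pink look-alike of the plate0 alone.

How it is judged:
By the outcome, as a careful person would: the job done as asked, in the order asked, and still so for the second after the job is handed in, with the robot touching nothing.
Of plate0, plate1, plate2 only 2 to 3 are there at a start; the rules pass over those that are not, and their reading is None.
At some moment in a run one of plate0, plate1, plate2 may be knocked a few centimetres aside while the robot is not near it.
It also fails if it takes over 210 s, if anything falls off the work surface, if the arm or the gripper's body presses on something with over 40 N, if the wrist force passes 120 N, or if a joint passes its speed limit or range.

## Working session

There is one attempt and no reset: what is moved stays moved. The work goes in short steps, Python scripts to look and compute and a tool call to move; the robot and the scene stay as the last step left them, time stands still between calls to the robot, and variables do not carry over. Pictures are saved under pics/ and viewed, at most 14 in all, crops included, and the job is handed in when it is done.

Besides the shell and the picture viewer there is one more tool, called after "Call:" as name(argument=value, ...), one argument or row to a line, values as JSON. jog_arm: Moves the arm, as the interface text tells. Its arguments: {"type":"object","properties":{"rows":{"type":"string"},"grip_force":{"type":"number"}},"required":["rows"]}

```bash
mkdir -p pics; cat > h.py <<'E'
import numpy as np, cv2
from scipy.spatial.transform import Rotation as R
from station import robot
def snap(n,f):
    s=robot.read_state(); im=robot.get_image(n)
    cv2.imwrite(f'pics/{f}.png',im['pixels'][:,:,::-1])
    if 'T_tool_cam' in im:
        T=np.eye(4);T[:3,:3]=R.from_rotvec(s['eef_rot']).as_matrix();T[:3,3]=s['ee_pos'];T=T@im['T_tool_cam']
    else:
        W=np.eye(4);W[:3,:3]=R.from_rotvec(im['rvec']).as_matrix();W[:3,3]=im['tvec'];T=np.linalg.inv(W)
    np.savez(f'pics/{f}.npz',T=T,k=[im[c] for c in('fx','fy','cx','cy')])
    return im
def px(f,u,v,z):
    d=np.load(f'pics/{f}.npz');T=d['T'];fx,fy,cx,cy=d['k']
    r=T[:3,:3]@[(u-cx)/fx,(v-cy)/fy,1];return T[:3,3]+r*(z-T[2,3])/r[2]
def proj(f,p):
    d=np.load(f'pics/{f}.npz');T=np.linalg.inv(d['T']);fx,fy,cx,cy=d['k']
    q=T[:3,:3]@np.array(p)+T[:3,3];return np.array([fx*q[0]/q[2]+cx,fy*q[1]/q[2]+cy])
E
python3 - <<'E'
from h import *
s=robot.read_state();print({k:np.round(v,3) for k,v in s.items()},robot.grip_depth)
print(R.from_rotvec(s['eef_rot']).as_matrix().round(3))
for n in('top','scene','wrist'):
    im=snap(n,n+'0')
    d=np.load(f'pics/{n}0.npz');print(n,d['T'].round(3),d['k'])
a=cv2.imread('pics/top0.png');cv2.imwrite('pics/top0x.png',cv2.resize(a,(800,600),interpolation=cv2.INTER_CUBIC))
E
```

```text
{'clock': np.float64(0.0), 'joints': array([ 1.043,  0.384,  0.044,  1.6  , -0.018,  1.161, -0.05 ]), 'qd': array([-0.   ,  0.002, -0.001, -0.001,  0.   , -0.   , -0.001]), 'effort': array([-1.0000e-03, -4.3346e+01,  1.0250e+00, -2.4951e+01,  1.1000e-02,
        1.1000e-02,  0.0000e+00]), 'ee_pos': array([ 0.271, -0.59 ,  0.403]), 'eef_rot': array([-3.067e+00, -6.700e-01,  1.000e-03]), 'contact_force': array([ 0.491, -1.026, -0.249]), 'wrist_torque': array([-0.059,  0.034,  0.005]), 'gripper_force': np.float64(0.0), 'grip_width': np.float64(0.085)} 0.1547
[[ 0.909  0.417 -0.001]
 [ 0.417 -0.909  0.002]
 [-0.    -0.003 -1.   ]]
top [[-1.000e-03 -9.900e-01  1.390e-01  2.720e-01]
 [-1.000e+00 -1.000e-03 -1.600e-02 -0.000e+00]
 [ 1.600e-02 -1.390e-01 -9.900e-01  1.205e+00]
 [ 0.000e+00  0.000e+00  0.000e+00  1.000e+00]] [530.0708917  530.0708917  282.48906078 214.25587533]
scene [[-0.591 -0.434  0.68  -0.34 ]
 [-0.807  0.295 -0.512  0.549]
 [ 0.021 -0.851 -0.524  0.649]
 [ 0.     0.     0.     1.   ]] [417.30083975 417.30083975 276.66850742 202.47753393]
wrist [[ 0.417 -0.86  -0.294  0.346]
 [-0.909 -0.395 -0.132 -0.556]
 [-0.002  0.322 -0.947  0.373]
 [ 0.     0.     0.     1.   ]] [344.57988111 344.57988111 278.83367546 211.77826254]
```

View pics/top0x.png

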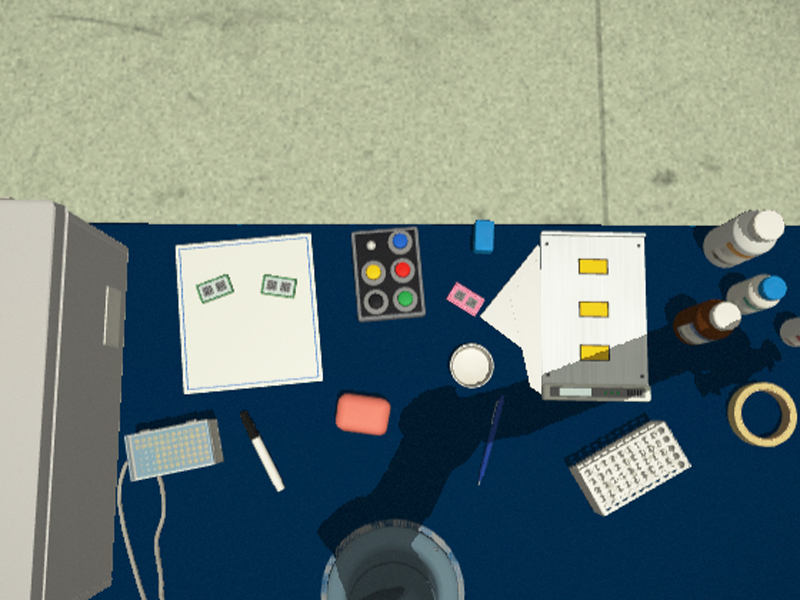

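View pics/scene0.png

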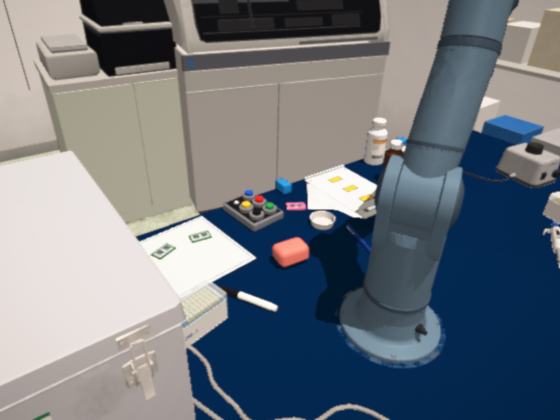

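The top view shows two greenish plates on the mat at (215,289) and (279,286) in the 800x600 picture. The pink look-alike is at (466,299), off the mat, so I leave it alone. The keypad is around (388,275), with blue (400,241), yellow (374,271), red (403,269), black (376,300) and green (405,298). The windows are at (593,266), (594,309) and (594,353).

```bash
python3 - <<'E'
from h import *
a=cv2.imread('pics/top0.png')
c=a[155:285,120:300];cv2.imwrite('pics/c1.png',cv2.resize(c,(792,572),interpolation=cv2.INTER_CUBIC))
P=lambda u,v,z:px('top0',u*.7,v*.7,z).round(4)
for n,u,v,z in [('pA',215,289,.009),('pB',279,286,.009),('blue',400,241,.046),('yel',374,271,.046),('red',403,269,.046),('blk',376,300,.046),('grn',405,298,.046),('w2',593,266,.005),('w1',594,309,.005),('w0',594,353,.005),('m1',177,246,.003),('m2',311,234,.003),('m3',322,381,.003),('m4',184,394,.003),('dish',471,365,.02),('block',484,236,.03)]: print(n,P(u,v,z))
hsv=cv2.cvtColor(a,cv2.COLOR_BGR2HSV)
y=cv2.inRange(hsv,(20,120,90),(35,255,255));n,l,st,ce=cv2.connectedComponentsWithStats(y)
for i in range(1,n):
    if st[i,4]>60: print('yel',ce[i].round(1),st[i,4],px('top0',*ce[i],.005).round(4), cv2.minAreaRect(np.argwhere(l==i)[:,::-1].astype(np.float32)))
E
```

```text
pA [0.4666 0.2818 0.009 ]
pB [0.4716 0.1801 0.009 ]
blue [ 0.5372 -0.0128  0.046 ]
yel [0.4894 0.0276 0.046 ]
red [ 0.4926 -0.0175  0.046 ]
blk [0.4438 0.0243 0.046 ]
grn [ 0.447  -0.0206  0.046 ]
w2 [ 0.506  -0.3258  0.005 ]
w1 [ 0.4358 -0.3249  0.005 ]
w0 [ 0.365  -0.3224  0.005 ]
m1 [0.5377 0.3466 0.003 ]
m2 [0.5582 0.1311 0.003 ]
m3 [0.3207 0.1099 0.003 ]
m4 [0.3004 0.3261 0.003 ]
dish [ 0.3449 -0.1243  0.02  ]
block [ 0.5493 -0.1467  0.03  ]
yel [414.4 185.8] 191 [ 0.5069 -0.3243  0.005 ] ((414.5, 186.0), (10.0, 19.0), 90.0)
yel [260.9 190.1] 92 [0.4961 0.0306 0.005 ] ((261.0000305175781, 190.00001525878906), (9.899494171142578, 9.899494171142578), 45.0)
yel [415.4 215.7] 198 [ 0.4371 -0.3242  0.005 ] ((415.5, 216.0), (10.0, 19.0), 90.0)
yel [415.5 246.5] 200 [ 0.3664 -0.3218  0.005 ] ((415.5, 246.5), (9.0, 19.0), 90.0)
```

View pics/c1.png

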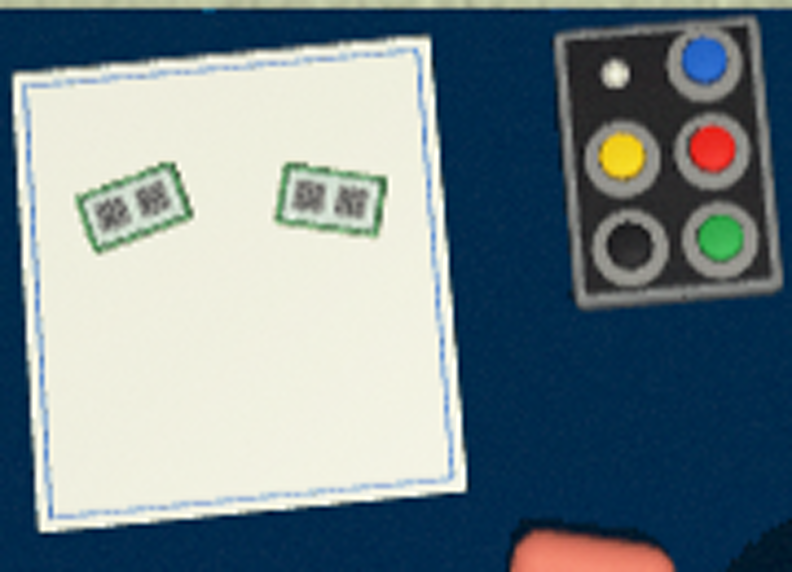

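Only two plates are present (crop (134,207) and (331,200)), at yaws of about +19° and −10°. I'll level the tool yaw and travel to plate B.

Call:
jog_arm(
  rows="1 0 0 0 0 0 0.9;1 0 0 0 0 0 0.9;1 0 0 0 0 0 0.9;1 0 0 0 0 0 0.9;1 1 -1 0 0 0 0;1 1 -1 0 0 0 0;1 1 -1 0 0 0 0;1 1 -1 0 0 0 0",
)

```text
clock: 1.15
ee_pos: [0.3515, -0.5102, 0.4042]
eef_rot: [-3.141, 0.003, 0.001]
contact_force: [-0.3, -0.4, 0.3]
grip_width: 0.0854
gripper_force: 0.0
```

Call:
jog_arm(
  rows="1 1 -1 0 0 0 0;1 1 -1 0 0 0 0;1 1 -1 0 0 0 0;1 1 -1 0 0 0 0;1 1 -1 0 0 0 0;1 1 -1 0 0 0 0;1 0 -1 0 0 0 0;1 0 -1 0 0 0 0",
)

```text
clock: 2.15
ee_pos: [0.4705, -0.3505, 0.4043]
eef_rot: [-3.141, 0.004, 0.002]
contact_force: [-0.2, -0.2, 0.2]
grip_width: 0.0852
gripper_force: 0.0
```

Call:
jog_arm(
  rows="1 0 -1 0 0 0 0;1 0 -1 0 0 0 0;1 0 -1 0 0 0 0;1 0 -1 0 0 0 0;1 0 -1 0 0 0 0;1 0 -1 0 0 0 0;1 0 -1 0 0 0 0;1 0 -1 0 0 0 0",
)

```text
clock: 3.15
ee_pos: [0.4717, -0.1899, 0.4047]
eef_rot: [-3.142, 0.003, -0.0]
contact_force: [-0.7, 0.1, 0.4]
grip_width: 0.0855
gripper_force: 0.0
```

Call:
jog_arm(
  rows="1 0 -1 0 0 0 0;1 0 -1 0 0 0 0;1 0 -1 0 0 0 0;1 0 -1 0 0 0 0;1 0 -1 0 0 0 0;1 0 -1 0 0 0 0;1 0 -1 0 0 0 0;1 0 -1 0 0 0 0",
)

```text
clock: 4.15
ee_pos: [0.4719, -0.03, 0.4047]
eef_rot: [3.141, -0.003, 0.0]
contact_force: [-0.9, -0.2, 0.5]
grip_width: 0.0854
gripper_force: 0.0
```

Call:
jog_arm(
  rows="1 0 -1 0 0 0 0;1 0 -1 0 0 0 0;1 0 -1 0.5 0 0 0;1 0 -1 0.5 0 0 0;1 0 -1 0.5 0 0 0;1 0 -1 0.5 0 0 0;1 0 -1 1 0 0 0;1 0 -1 1 0 0 0",
)

```text
clock: 5.15
ee_pos: [0.4722, 0.1298, 0.3244]
eef_rot: [-3.141, 0.004, -0.001]
contact_force: [0.2, -0.0, -0.2]
grip_width: 0.0854
gripper_force: 0.0
```

```bash
python3 - <<'E'
from h import *
snap('wrist','w1');a=cv2.imread('pics/w1.png');cv2.imwrite('pics/w1x.png',cv2.resize(a,(800,600),interpolation=cv2.INTER_CUBIC))
E
```

```text
(no output)
```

View pics/w1x.png

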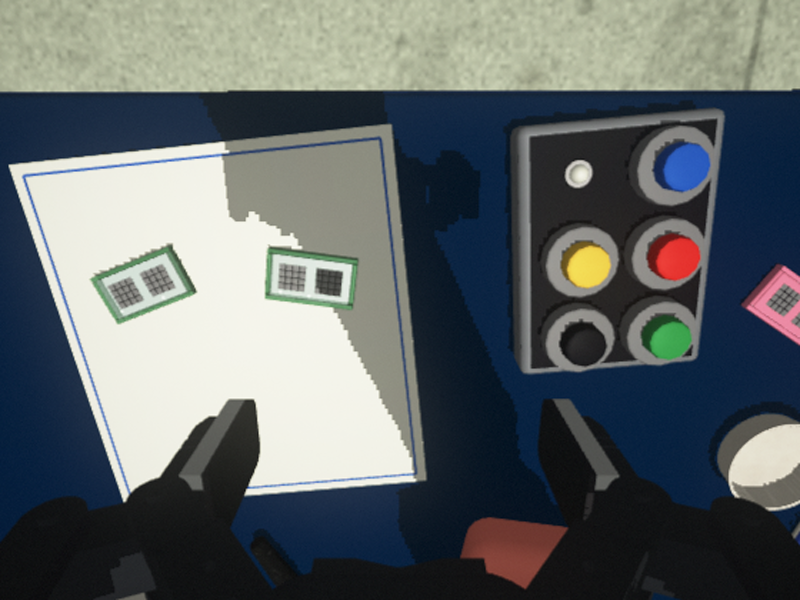

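The wrist view shows plate B with top corners (267,247),(358,260),(353,308),(265,298). Plate A's are (92,276),(171,245),(196,292),(117,322). The keys are yellow (588,265), blue (687,168), green (669,339), red (676,258) and black (583,344).

```bash
cat >> h.py <<'E'
def plate(f,c,s=.7,z=.009):  # c: corners TL,TR,BR,BL in viewed pixels (scale s)
    q=np.array([px(f,u*s,v*s,z)[:2] for u,v in c]); m=q.mean(0)
    d=(q[0]-q[1])+(q[3]-q[2])
    print('centre',m.round(4),'yaw',np.degrees(np.arctan2(-d[0],d[1])).round(1),'sides',[np.linalg.norm(q[i]-q[i-1]).round(4) for i in range(4)])
    return m
E
python3 - <<'E'
from h import *
plate('w1',[(267,247),(358,260),(353,308),(265,298)])
plate('w1',[(92,276),(171,245),(196,292),(117,322)])
for n,u,v in [('yellow',588,265),('blue',687,168),('green',669,339),('red',676,258),('black',583,344)]: print(n,px('w1',u*.7,v*.7,.046).round(4))
for u,v in [(9,164),(391,125),(426,481)]: print(px('w1',u*.7,v*.7,.003).round(4))
E
```

```text
centre [0.4739 0.1823] yaw -7.8 sides [np.float64(0.0319), np.float64(0.054), np.float64(0.0305), np.float64(0.0539)]
centre [0.4706 0.2835] yaw 20.5 sides [np.float64(0.0311), np.float64(0.0537), np.float64(0.031), np.float64(0.0552)]
yellow [0.4915 0.0311 0.046 ]
blue [ 0.5401 -0.0113  0.046 ]
green [ 0.4497 -0.0183  0.046 ]
red [ 0.4951 -0.014   0.046 ]
black [0.4469 0.0284 0.046 ]
[0.5405 0.3516 0.003 ]
[0.561  0.1335 0.003 ]
[0.3222 0.1102 0.003 ]
```

Call:
jog_arm(
  rows="0.75 0.03 -0.875 0.8 0 0 0;0.75 0.03 -0.875 0.8 0 0 0;0.75 0.03 -0.875 0.8 0 0 0;0.75 0 0 0.8 0 0 0.58;0.75 0 0 0.8 0 0 0.58;0.75 0 0 0.9 0 0 0;0.75 0 0 0.6 0 0 0;0.75 0 0 0 0 0 0",
  grip_force=25,
)

```text
clock: 6.2
ee_pos: [0.4738, 0.1808, 0.2137]
eef_rot: [3.133, -0.221, -0.003]
contact_force: [0.1, -0.9, -0.2]
grip_width: 0.0635
gripper_force: 0.0
```

```bash
python3 - <<'E'
from h import *
s=robot.read_state();snap('wrist','w2');a=cv2.imread('pics/w2.png');cv2.imwrite('pics/w2x.png',cv2.resize(a,(800,600),interpolation=cv2.INTER_CUBIC))
print(s['ee_pos'],s['grip_width'],R.from_rotvec(s['eef_rot']).as_matrix().round(3))
E
```

```text
[0.47380795 0.1808391  0.21366558] 0.06353825367231147 [[ 0.99  -0.14  -0.002]
 [-0.14  -0.99  -0.001]
 [-0.002  0.001 -1.   ]]
```

View pics/w2x.png

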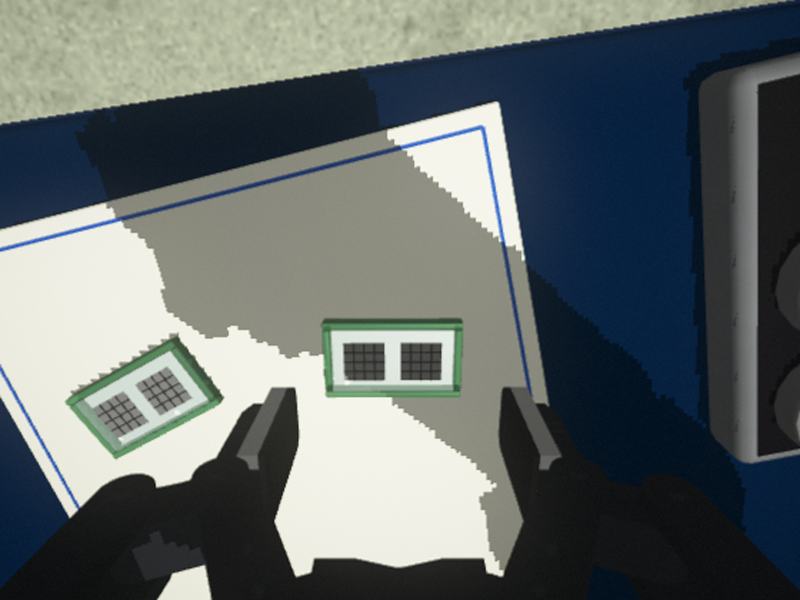

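Plate B appears level in the tool frame, its top face spanning (324,327)-(462,395), slightly right of the midpoint between the fingers at u≈398.

```bash
python3 - <<'E'
from h import *
s=robot.read_state();M=R.from_rotvec(s['eef_rot']).as_matrix()
for c in ([(324,327),(462,327),(460,395),(328,395)],[(324,320),(462,320),(460,395),(328,395)]):
    m=plate('w2',c);print(M.T@(np.r_[m,0]-s['ee_pos']))
plate('w2',[(67,402),(179,338),(222,402),(116,457)])
E
```

```text
centre [0.4729 0.1824] yaw -8.1 sides [np.float64(0.0293), np.float64(0.0526), np.float64(0.0293), np.float64(0.0528)]
[-0.00137126 -0.00122415  0.21437334]
centre [0.4743 0.1822] yaw -8.1 sides [np.float64(0.0321), np.float64(0.0523), np.float64(0.0321), np.float64(0.0528)]
[ 5.55136213e-05 -1.21956734e-03  2.14372194e-01]
centre [0.4697 0.2836] yaw 21.2 sides [np.float64(0.0301), np.float64(0.0564), np.float64(0.0309), np.float64(0.0542)]
```

Call:
jog_arm(
  rows="0.75 0 -0.06 1 0 0 0;0.75 0 0 0.8 0 0 0;0.75 0 0 0 0 0 0",
)

```text
clock: 6.62
ee_pos: [0.4739, 0.182, 0.1777]
eef_rot: [3.133, -0.222, -0.004]
contact_force: [0.3, -0.6, -0.2]
grip_width: 0.0638
gripper_force: 0.0
```

Call:
jog_arm(
  rows="0.75 0 0 0.1 0 0 0;0.75 0 0 0.1 0 0 0",
)

```text
clock: 6.88
ee_pos: [0.4749, 0.1825, 0.1752]
eef_rot: [-3.133, 0.222, -0.002]
contact_force: [0.8, -0.6, -0.4]
grip_width: 0.0642
gripper_force: 0.0
```

Call:
jog_arm(
  rows="0.75 0 0 0.1 0 0 0;0.75 0 0 0 0 0 0",
)

```text
clock: 7.12
ee_pos: [0.4745, 0.1824, 0.1727]
eef_rot: [3.134, -0.222, 0.0]
contact_force: [-0.6, -0.2, 0.4]
grip_width: 0.0642
gripper_force: 0.0
```

Call:
jog_arm(
  rows="0.75 0 0 0.1 0 0 0;0.75 0 0 0 0 0 0",
)

```text
clock: 7.38
ee_pos: [0.4744, 0.1823, 0.1706]
eef_rot: [3.134, -0.222, -0.0]
contact_force: [-0.0, -0.5, -0.3]
grip_width: 0.0641
gripper_force: 0.0
```

Call:
jog_arm(
  rows="0.75 0 0 0.08 0 0 0;0.75 0 0 0 0 0 0",
)

```text
clock: 7.62
ee_pos: [0.4745, 0.1826, 0.1704]
eef_rot: [3.133, -0.221, -0.0]
contact_force: [-3.2, -2.5, 11.1]
grip_width: 0.0641
gripper_force: 5.6
```

Call:
jog_arm(
  rows="0.75 0 0 0.08 0 0 0;0.75 0 0 0 0 0 0",
)

```text
clock: 7.88
ee_pos: [0.4747, 0.1828, 0.1703]
eef_rot: [3.132, -0.222, -0.001]
contact_force: [-7.0, -4.6, 23.5]
grip_width: 0.0637
gripper_force: 11.7
```

```bash
python3 - <<'E'
from h import *
s=robot.read_state();snap('wrist','w3');a=cv2.imread('pics/w3.png');cv2.imwrite('pics/w3x.png',cv2.resize(a[220:420,130:430],(780,520),interpolation=cv2.INTER_CUBIC))
E
```

```text
(no output)
```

View pics/w3x.png

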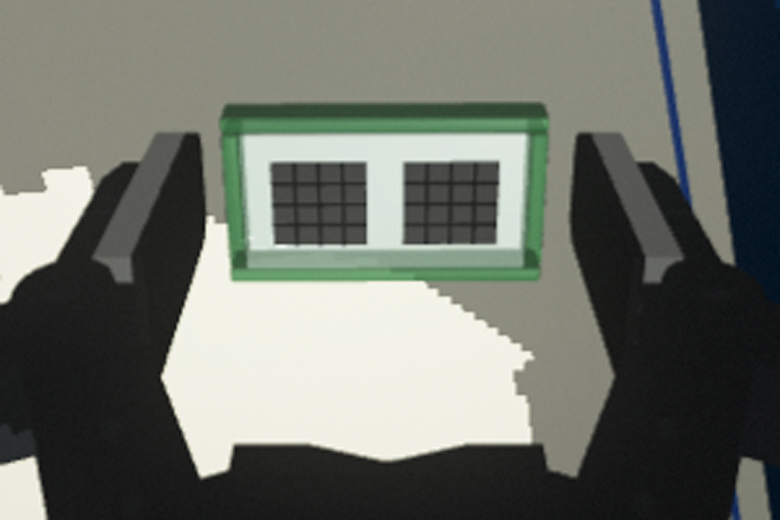

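Contact with the mat came at TCP z≈0.1705. The plate at crop (222-548, 105-280) sits centrally between the fingers (203, 573). I'll raise a little and close.

Call:
jog_arm(
  rows="0.75 0 0 -0.34 0 0 0;0.66 0 0 0 0 0 0;0.55 0 0 0 0 0 0;0.5 0 0 0 0 0 0;0.5 0 0 0 0 0 0;0.5 0 0 0 0 0 0",
  grip_force=25,
)

```text
clock: 8.68
ee_pos: [0.4749, 0.1826, 0.1748]
eef_rot: [3.134, -0.222, 0.001]
contact_force: [-2.4, -0.4, 6.9]
grip_width: 0.0529
gripper_force: 25.4
```

Call:
jog_arm(
  rows="0.5 0 0 -0.1 0 0 0;0.5 0 0 -0.3 0 0 0;0.5 0 0 -1 0 0 0;0.5 0 0 -1 0 0 0;0.5 0 0 0 0 0 0",
)

```text
clock: 9.3
ee_pos: [0.4753, 0.1827, 0.2236]
eef_rot: [-3.132, 0.222, -0.005]
contact_force: [1.1, -0.4, -0.5]
grip_width: 0.0526
gripper_force: 26.5
```

```bash
python3 - <<'E'
from h import *
s=robot.read_state();print(s['contact_force'],s['grip_width'],s['gripper_force']);snap('wrist','w4');a=cv2.imread('pics/w4.png');cv2.imwrite('pics/w4x.png',cv2.resize(a[220:420,130:430],(780,520),interpolation=cv2.INTER_CUBIC))
E
```

```text
[ 1.14877093 -0.4255626  -0.49707183] 0.052578043238974304 26.538399159908295
```

View pics/w4x.png

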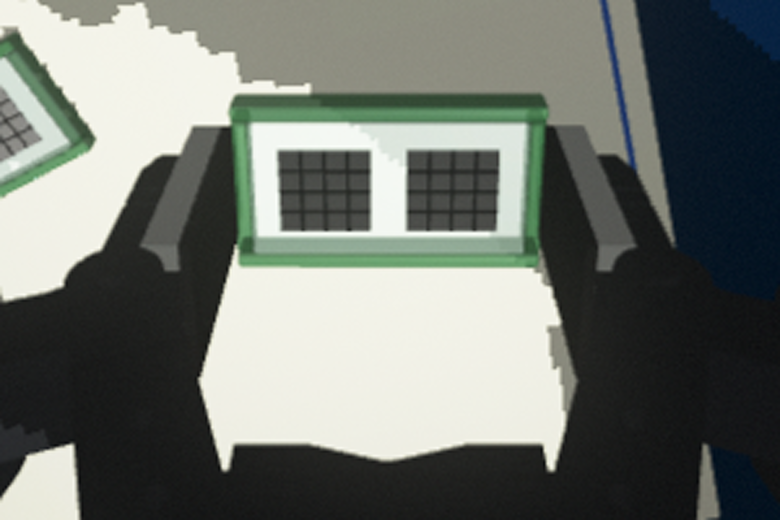

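The plate is held level (crop (233-547, 95-266)). Now to the reader.

Call:
jog_arm(
  rows="0.5 0 0 -1 0 0 -0.5;0.5 0 0 -1 0 0 -0.5;0.5 0 1 -0.5 0 0 0;0.5 0 1 0 0 0 0;0.5 0 1 0 0 0 0;0.5 0 1 0 0 0 0;0.5 0 1 0 0 0 0;0.5 0 1 0 0 0 0",
)

```text
clock: 10.35
ee_pos: [0.4712, 0.0615, 0.271]
eef_rot: [3.141, -0.033, -0.004]
contact_force: [0.3, -0.3, -1.1]
grip_width: 0.0525
gripper_force: 26.6
```

Call:
jog_arm(
  rows="0.5 0 1 0 0 0 0;0.5 0 1 0 0 0 0;0.5 0 1 0 0 0 0;0.5 0 1 0 0 0 0;0.5 0 1 0 0 0 0;0.5 0 1 0 0 0 0;0.5 0 1 0 0 0 0;0.5 0 1 0 0 0 0",
)

```text
clock: 11.35
ee_pos: [0.4678, -0.0982, 0.2709]
eef_rot: [-3.141, 0.034, 0.004]
contact_force: [-0.1, 0.1, 0.4]
grip_width: 0.0531
gripper_force: 26.6
```

Call:
jog_arm(
  rows="0.5 0 1 0 0 0 0;0.5 0 1 0 0 0 0;0.5 0 1 0 0 0 0;0.5 0 1 0 0 0 0;0.5 0 1 0 0 0 0;0.5 0 1 0 0 0 0;0.5 0 1 0 0 0 0;0.5 0 1 0 0 0 0",
)

```text
clock: 12.35
ee_pos: [0.4645, -0.258, 0.271]
eef_rot: [-3.14, 0.033, 0.003]
contact_force: [-0.3, 1.4, -0.7]
grip_width: 0.0526
gripper_force: 26.6
```

Call:
jog_arm(
  rows="0.5 0 1 0 0 0 0;0.5 0 1 0 0 0 0;0.5 0 0.5 0 0 0 0;0.5 0 0 0 0 0 0",
)

```text
clock: 12.85
ee_pos: [0.4638, -0.3085, 0.2723]
eef_rot: [3.141, -0.036, 0.0]
contact_force: [-1.0, -0.0, -0.5]
grip_width: 0.0529
gripper_force: 26.6
```

```bash
python3 - <<'E'
from h import *
s=robot.read_state();print(s['clock'],s['ee_pos'],s['contact_force'],s['grip_width'],s['gripper_force']);snap('wrist','w5');a=cv2.imread('pics/w5.png');cv2.imwrite('pics/w5x.png',cv2.resize(a,(800,600),interpolation=cv2.INTER_CUBIC))
# plates still on mat / changes
snap('top','t1')
E
```

```text
12.85 [ 0.46383869 -0.30848741  0.27226205] [-1.03998967 -0.00540292 -0.50725447] 0.05287240673749301 26.6201850771904
```

View pics/w5x.png

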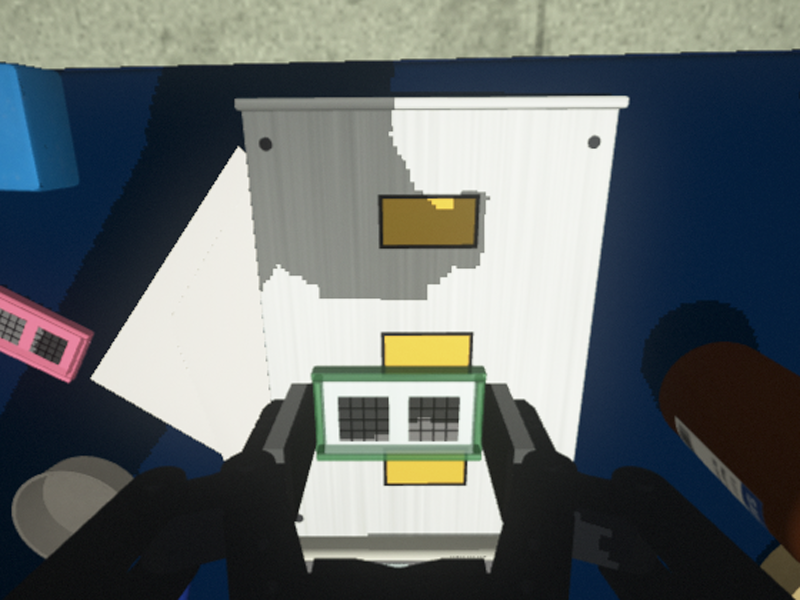

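Window 2 is at (379,195)-(478,248), and window 1's far edge runs (382,333)-(473,333). The held plate's top spans about (315,375)-(483,459).

```bash
python3 - <<'E'
from h import *
s=robot.read_state();M=R.from_rotvec(s['eef_rot']).as_matrix();t=s['ee_pos']
print('tool yaw',np.degrees(np.arctan2(M[1,0],M[0,0])))
w=plate('w5',[(379,195),(478,195),(477,248),(380,248)],z=.005)
print(px('w5',382*.7,333*.7,.005),px('w5',473*.7,333*.7,.005),px('w5',427*.7,485*.7,.005))
for dz in(-.1658,-.164):
    p=plate('w5',[(314,374),(485,374),(481,459),(319,459)],z=t[2]+dz);print('plate in tool',M.T@np.r_[p-t[:2],0])
d=M.T@np.r_[w-p,0];print('move tool',d, d/.02)
p=plate('w4',[(u/2.6+130,v/2.6+220) for u,v in[(233,110),(547,110),(538,266),(240,266)]],s=1,z=.0578);print(p)
E
```

```text
tool yaw -1.176149696384279
centre [ 0.507  -0.3243] yaw -1.3 sides [np.float64(0.0256), np.float64(0.0469), np.float64(0.0256), np.float64(0.0476)]
[ 0.44975976 -0.2999197   0.005     ] [ 0.44866679 -0.34721756  0.005     ] [ 0.35370381 -0.32290386  0.005     ]
centre [ 0.4622 -0.3091] yaw -1.3 sides [np.float64(0.0309), np.float64(0.0524), np.float64(0.0309), np.float64(0.0529)]
plate in tool [-1.98607547e-03  2.34525740e-03 -1.72182589e-06]
centre [ 0.4633 -0.3091] yaw -1.3 sides [np.float64(0.0304), np.float64(0.0517), np.float64(0.0304), np.float64(0.0522)]
plate in tool [-8.62993828e-04  2.34143721e-03 -1.87155815e-06]
move tool [ 4.39650118e-02  1.42380880e-02 -1.80841846e-05] [ 2.19825059e+00  7.11904399e-01 -9.04209229e-04]
centre [0.4738 0.1826] yaw -8.0 sides [np.float64(0.0311), np.float64(0.0529), np.float64(0.0311), np.float64(0.0535)]
[0.47381156 0.18261807]
```

Call:
jog_arm(
  rows="0.5 0.74 0.24 0 0 0 0;0.5 0.74 0.24 0 0 0 0;0.5 0.73 0.23 0 0 0 0;0.5 0 0 1 0 0 0;0.5 0 0 1 0 0 0;0.5 0 0 1 0 0 0;0.5 0 0 1 0 0 0;0.5 0 0 0 0 0 0",
)

```text
clock: 13.95
ee_pos: [0.5064, -0.3219, 0.1894]
eef_rot: [-3.139, 0.034, 0.008]
contact_force: [-0.4, -0.1, -0.6]
grip_width: 0.0531
gripper_force: 26.6
```

```bash
python3 - <<'E'
from h import *
s=robot.read_state();print(s['clock'],s['ee_pos'],s['contact_force'],s['grip_width'],s['eef_rot']);snap('wrist','w6');a=cv2.imread('pics/w6.png');cv2.imwrite('pics/w6x.png',cv2.resize(a[200:420,100:440],(792,512),interpolation=cv2.INTER_CUBIC))
E
```

```text
13.95 [ 0.50636965 -0.32188309  0.1893933 ] [-0.37067639 -0.06858119 -0.64122964] 0.053108081781972745 [-3.13856382  0.03355807  0.00791034]
```

View pics/w6x.png

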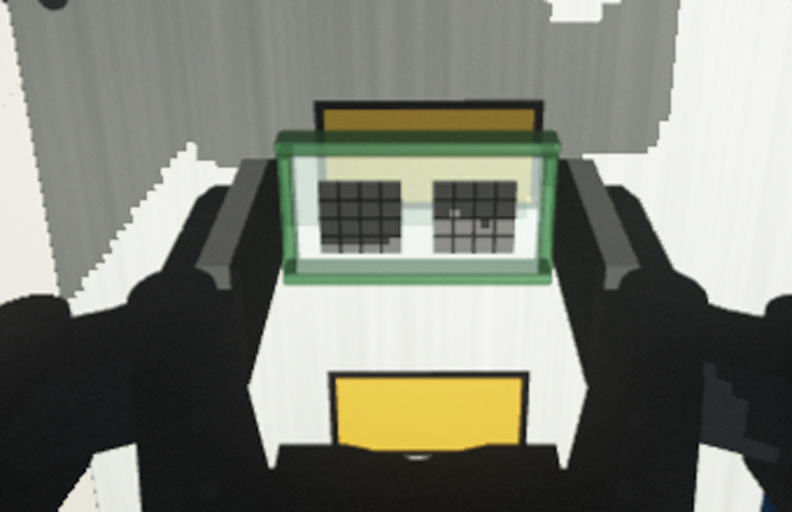

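Window 2's far edge is at crop (315-543, 101), midpoint 429. The plate's midpoint is about 417, so it needs a shift to the right.

```bash
python3 - <<'E'
from h import *
s=robot.read_state();M=R.from_rotvec(s['eef_rot']).as_matrix();print(s['ee_pos'])
k=792/340
q=lambda u,v,z:px('w6',u/k+100,v/k+200,z)
a,b=q(315,101,.005),q(543,101,.005);print(a,b,'yaw',np.degrees(np.arctan2(-(a-b)[0],(a-b)[1])),np.linalg.norm(a-b))
M=np.load('pics/w6.npz')['T'];y=np.radians(-1.2);w=(a+b)/2-.013*np.array([np.cos(y),np.sin(y),0])
for zt in(.1894-.1658,):
    p=plate('w6',[(u/k+100,v/k+200) for u,v in[(277,147),(559,147),(551,284),(286,284)]],s=1,z=zt)
    print(w,w[:2]-p)
E
```

```text
[ 0.50722308 -0.32232353  0.19086833]
[ 0.52022966 -0.30057824  0.005     ] [ 0.51926912 -0.34833323  0.005     ] yaw -1.1522970142961335 0.047764654383024546
centre [ 0.5034 -0.3219] yaw -1.1 sides [np.float64(0.0307), np.float64(0.053), np.float64(0.0306), np.float64(0.0531)]
[ 0.50675224 -0.32418348  0.005     ] [ 0.00332648 -0.00230795]
```

Call:
jog_arm(
  rows="0.5 0.1 0.11 0.3 0 0 0;0.5 0 0 0.2 0 0 0;0.5 0 0 0 0 0 0;0.5 0 0 0 0 0 0",
)

```text
clock: 14.5
ee_pos: [0.51, -0.3249, 0.1825]
eef_rot: [3.141, -0.033, 0.001]
contact_force: [-0.3, -0.5, -0.5]
grip_width: 0.0533
gripper_force: 26.6
```

```bash
python3 - <<'E'
from h import *
s=robot.read_state();print(s['clock'],s['ee_pos'],s['contact_force'],s['grip_width'],s['eef_rot']);snap('wrist','w7');a=cv2.imread('pics/w7.png');cv2.imwrite('pics/w7x.png',cv2.resize(a[230:350,190:370],(792,528),interpolation=cv2.INTER_CUBIC))
E
```

```text
14.5 [ 0.50999619 -0.32492241  0.18254832] [-0.32466733 -0.46662647 -0.54288796] 0.05327301620502494 [ 3.14120456e+00 -3.34611790e-02  6.65532637e-04]
```

View pics/w7x.png

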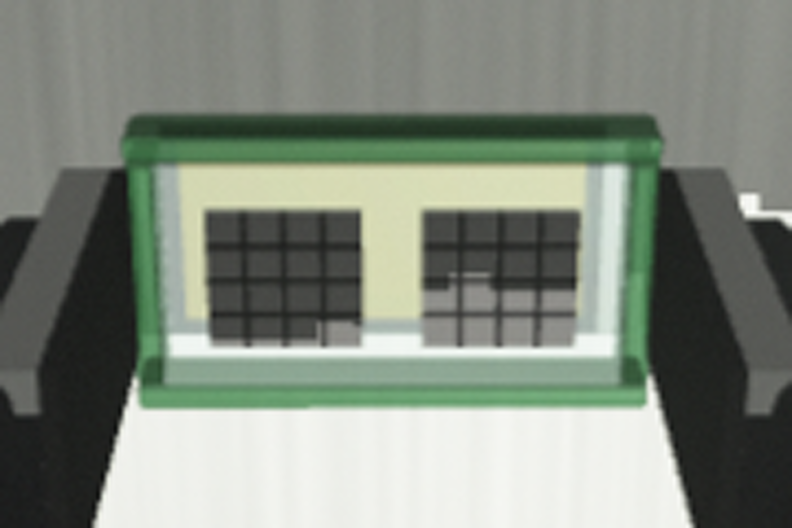

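Through the glass, window 2 shows outer rim u 160-605 and near edge v≈333. The plate's mid is u≈392, so it is about 1 mm too far right.

```bash
python3 - <<'E'
from h import *
k=4.4
q=lambda u,v,z:px('w7',u/k+190,v/k+230,z)
n=q(382,333,.005);print('win near edge mid',n,'-> centre x',n[0]+.013)
print(q(160,250,.005),q(605,250,.005))
zt=.1825-.1658
for v in(135,140,406): print(v,q(392,v,zt))
print('far bottom',q(392,115,zt-.006), 'L/R',q(127,140,zt),q(660,140,zt))
print(robot.read_state()['ee_pos'])
E
```

```text
win near edge mid [ 0.49363148 -0.32381684  0.005     ] -> centre x 0.5066314827009992
[ 0.50487388 -0.29943963  0.005     ] [ 0.50381526 -0.34880276  0.005     ]
135 [ 0.5243934  -0.32557981  0.0167    ]
140 [ 0.52384149 -0.32556826  0.0167    ]
406 [ 0.49248017 -0.32491171  0.0167    ]
far bottom [ 0.52365066 -0.3255712   0.0107    ] L/R [ 0.52440573 -0.29920714  0.0167    ] [ 0.52327076 -0.35223249  0.0167    ]
[ 0.50998239 -0.32494052  0.18256592]
```

Call:
jog_arm(
  rows="0.5 -0.07 -0.065 0.1 0 0 0;0.5 0 0 0.1 0 0 0;0.5 0 0 0 0 0 0",
)

```text
clock: 14.92
ee_pos: [0.5083, -0.3234, 0.178]
eef_rot: [-3.141, 0.033, 0.001]
contact_force: [-0.1, 0.5, -0.6]
grip_width: 0.053
gripper_force: 26.6
```

Call:
jog_arm(
  rows="0.5 0 0 0.06 0 0 0;0.5 0 0 0 0 0 0",
)

```text
clock: 15.18
ee_pos: [0.5085, -0.3236, 0.177]
eef_rot: [-3.141, 0.034, 0.0]
contact_force: [-0.2, -1.2, 0.2]
grip_width: 0.053
gripper_force: 26.6
```

Call:
jog_arm(
  rows="0.5 0 0 0.05 0 0 0;0.5 0 0 0 0 0 0",
)

```text
clock: 15.42
ee_pos: [0.5086, -0.3236, 0.1769]
eef_rot: [-3.141, 0.034, 0.0]
contact_force: [-1.7, 0.5, 5.0]
grip_width: 0.0533
gripper_force: 27.2
```

Call:
jog_arm(
  rows="0.63 0 0 0 0 0 0;0.7 0 0 0 0 0 0;0.75 0 0 0 0 0 0;0.75 0 0 0 0 0 0;0.75 0 0 -0.5 0 0 0;0.75 0 0 -1 0 0 0;0.75 0 0 -1 0 0 0;0.75 0 0 0 0 0 0",
)

```text
clock: 16.42
ee_pos: [0.51, -0.3244, 0.2296]
eef_rot: [3.138, -0.034, 0.009]
contact_force: [0.4, -0.8, -0.4]
grip_width: 0.0638
gripper_force: 0.0
```

```bash
python3 - <<'E'
from h import *
s=robot.read_state();print(s['clock'],s['ee_pos'],s['contact_force'],s['grip_width'],s['eef_rot']);snap('wrist','w8');snap('top','t2');a=cv2.imread('pics/w8.png')[220:340,190:370]
b=cv2.imread('pics/t2.png')[155:285,120:300]
cv2.imwrite('pics/w8x.png',np.hstack([cv2.resize(a,(450,300),interpolation=cv2.INTER_CUBIC),cv2.resize(b,(350,300),interpolation=cv2.INTER_CUBIC)]))
E
```

```text
16.425 [ 0.50997539 -0.324386    0.22962814] [ 0.4255696  -0.8452573  -0.42812829] 0.06377354043875084 [ 3.13801108 -0.03369962  0.0091914 ]
```

View pics/w8x.png

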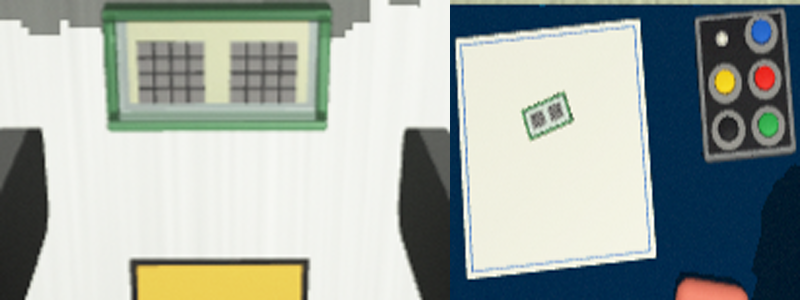

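Plate B sits centred on window 2, and its window rim shows evenly through the glass. The right half shows plate A was knocked from its place to about crop (548,115). I'll write a silhouette fitter for further measuring.

```bash
cat >> h.py <<'E'
from scipy.optimize import minimize
def fit(f,guess,z0=.003,yaw=0.,verbose=True):
    """fit plate box silhouette (x,y,yaw deg) to the green blob nearest the guess"""
    a=cv2.imread(f'pics/{f}.png');hsv=cv2.cvtColor(a,cv2.COLOR_BGR2HSV)
    g=cv2.morphologyEx(cv2.inRange(hsv,(50,70,25),(82,255,255)),cv2.MORPH_CLOSE,np.ones((3,3)))
    n,l,st,ce=cv2.connectedComponentsWithStats(g);gp=proj(f,[*guess,z0+.003])
    i=min((i for i in range(1,n) if st[i,4]>60),key=lambda i:np.linalg.norm(st[i,:2]+st[i,2:4]/2-gp))
    x0,y0=st[i,:2]-8;w,h=st[i,2:4]+16;S=8
    hull=cv2.convexHull(np.argwhere(l==i)[:,::-1]);m=np.zeros((h*S,w*S),np.uint8)
    blob=np.zeros((h,w),np.uint8);cv2.fillConvexPoly(blob,(hull-[x0,y0]).astype(np.int32),255)
    m=cv2.resize(blob,None,fx=S,fy=S,interpolation=cv2.INTER_NEAREST)>0
    def sil(p):
        c,s=np.cos(np.radians(p[2])),np.sin(np.radians(p[2]))
        P=[proj(f,[p[0]/1e3+c*u-s*v,p[1]/1e3+s*u+c*v,z]) for u in(-.016,.016) for v in(-.027,.027) for z in(z0,z0+.006)]
        q=((np.array(P)-[x0,y0]+.5)*S-.5).round().astype(np.int32)
        k=np.zeros(m.shape,np.uint8);cv2.fillConvexPoly(k,cv2.convexHull(q),1);return k>0
    cost=lambda p:(lambda k:1-(k&m).sum()/(k|m).sum())(sil(p))
    best=None
    for y in ([yaw] if yaw is not None else range(-80,100,20)):
        p0=np.array([guess[0]*1e3,guess[1]*1e3,y]);r=minimize(cost,p0,method='Nelder-Mead',options=dict(initial_simplex=[p0,p0+[5,0,0],p0+[0,5,0],p0+[0,0,6]],xatol=.05,fatol=1e-4))
        if best is None or r.fun<best.fun:best=r
    print(f,'fit x,y mm, yaw',best.x.round(1),'1-IoU',round(best.fun,3));return best.x
E
python3 - <<'E'
from h import *
fit('w2',(.474,.182),yaw=-8);fit('w1',(.474,.182),yaw=-8);fit('w1',(.47,.283),yaw=20)
fit('w8',(.5067,-.324),.005)
g=px('t2',120+98/1.944,155+115/2.308,.009);print(g)
fit('t1',g[:2],yaw=None);fit('t2',g[:2],yaw=None);fit('top0',(.47,.283),yaw=None)
E
```

```text
w2 fit x,y mm, yaw [472.8 182.9  -8.4] 1-IoU 0.043
w1 fit x,y mm, yaw [473.1 182.8  -8.2] 1-IoU 0.047
w1 fit x,y mm, yaw [469.  286.2  21.8] 1-IoU 0.082
w8 fit x,y mm, yaw [ 506.5 -323.7   -0.7] 1-IoU 0.056
[0.46082613 0.23637885 0.009     ]
t1 fit x,y mm, yaw [460.8 236.4 -80. ] 1-IoU 1.0
t2 fit x,y mm, yaw [460.8 236.4 -80. ] 1-IoU 1.0
top0 fit x,y mm, yaw [470. 283. -80.] 1-IoU 1.0
```

Call:
jog_arm(
  rows="0.75 0 0 -1 0 0 0;0.75 0 -1 -1 0 0 0;0.75 -0.5 -1 0 0 0 0;0.75 -0.5 -1 0 0 0 0;0.75 -0.5 -1 0 0 0 0;0.75 -0.5 -1 0 0 0 0;0.75 -0.5 -1 0 0 0 0;0.75 -0.5 -1 0 0 0 0",
)

```text
clock: 17.52
ee_pos: [0.4513, -0.1815, 0.2667]
eef_rot: [3.141, -0.034, 0.001]
contact_force: [-0.1, 0.2, -0.3]
grip_width: 0.0639
gripper_force: 0.0
```

Call:
jog_arm(
  rows="0.75 0 -1 0 0 0 0;0.75 0 -1 0 0 0 0;0.75 0 -1 0 0 0 0;0.75 0 -1 0 0 0 0;0.75 0 -1 0 0 0 0;0.75 0 -1 0 0 0 0;0.75 0 -1 0 0 0 0;0.75 0 -1 0 0 0 0",
)

```text
clock: 18.52
ee_pos: [0.4547, -0.0214, 0.2665]
eef_rot: [3.141, -0.033, 0.0]
contact_force: [1.0, -0.3, -0.2]
grip_width: 0.064
gripper_force: 0.0
```

Call:
jog_arm(
  rows="0.75 0 -1 0 0 0 0;0.75 0 -1 0 0 0 0;0.75 0 -1 0 0 0 0;0.75 0 -1 0 0 0 0;0.75 0 -1 0 0 0 0;0.75 0 -1 0 0 0 0;0.75 0 -1 0 0 0 0;0.75 0 -1 0 0 0 0",
)

```text
clock: 19.52
ee_pos: [0.4581, 0.1384, 0.2664]
eef_rot: [3.141, -0.034, 0.0]
contact_force: [0.1, -0.6, 0.6]
grip_width: 0.064
gripper_force: 0.0
```

Call:
jog_arm(
  rows="0.75 0 -1 0 0 0 0;0.75 0 -1 0 0 0 0;0.75 0 -1 0 0 0 0;0.75 0 -1 0 0 0 0;0.75 0 0 0 0 0 0",
)

```text
clock: 20.15
ee_pos: [0.4595, 0.2195, 0.2666]
eef_rot: [-3.14, 0.028, -0.001]
contact_force: [-0.3, -0.1, 0.2]
grip_width: 0.0644
gripper_force: 0.0
```

```bash
python3 - <<'E'
from h import *
s=robot.read_state();print(s['ee_pos'],s['eef_rot']);snap('wrist','w9');fit('w9',(.461,.236),yaw=None)
E
```

```text
[0.45953394 0.21952663 0.26663105] [-3.14021438e+00  2.79463832e-02 -8.81334706e-04]
w9 fit x,y mm, yaw [461.9 239.9  21.3] 1-IoU 0.042
```

Call:
jog_arm(
  rows="0.75 0.1 -1 0 0 0 0;0.75 0 0 0.7 0 0 -0.82;0.75 0 0 0.7 0 0 -0.82;0.75 0 0 0.7 0 0 -0.82;0.75 0 0 0.7 0 0 -0.81;0.75 0 0 0 0 0 0;0.75 0 0 0 0 0 0",
)

```text
clock: 21.08
ee_pos: [0.4628, 0.2369, 0.2105]
eef_rot: [3.088, 0.576, 0.001]
contact_force: [0.1, 0.2, 0.8]
grip_width: 0.0643
gripper_force: 0.0
```

```bash
cat >> h.py <<'E'
def rel(f,guess,z0=.003,yaw=0):
    s=robot.read_state();p=fit(f,guess,z0,yaw);M=R.from_rotvec(s['eef_rot']).as_matrix()
    ty=np.degrees(np.arctan2(M[1,0],M[0,0]));d=M.T@np.r_[p[:2]/1e3-s['ee_pos'][:2],0]
    print('ee',s['ee_pos'].round(4),'tool yaw',ty.round(2),'shift units',(d/.02).round(2)[:2],'turn units',(-np.radians(p[2]-ty)/.12).round(2))
E
python3 - <<'E'
from h import *
snap('wrist','w10');rel('w10',(.462,.239),yaw=21)
E
```

```text
w10 fit x,y mm, yaw [462.  240.1  21.3] 1-IoU 0.048
ee [0.4629 0.2372 0.2107] tool yaw 21.15 shift units [ 0.01 -0.15] turn units -0.02
```

Call:
jog_arm(
  rows="0.75 0.03 -0.15 0.5 0 0 0;0.75 0 0 0.8 0 0 0;0.75 0 0 0.44 0 0 0;0.75 0 0 0 0 0 0",
)

```text
clock: 21.62
ee_pos: [0.4612, 0.2402, 0.1739]
eef_rot: [3.087, 0.58, -0.005]
contact_force: [-0.9, -1.3, -0.2]
grip_width: 0.0641
gripper_force: 0.0
```

Call:
jog_arm(
  rows="0.66 0 0 0 0 0 0;0.55 0 0 0 0 0 0;0.5 0 0 0 0 0 0;0.5 0 0 0 0 0 0;0.5 0 0 0 0 0 0",
  grip_force=25,
)

```text
clock: 22.25
ee_pos: [0.4622, 0.2407, 0.1756]
eef_rot: [-3.087, -0.579, -0.001]
contact_force: [-0.4, 1.1, 2.1]
grip_width: 0.0526
gripper_force: 26.6
```

Call:
jog_arm(
  rows="0.5 0 0 -0.3 0 0 0;0.5 0 0 -1 0 0 0.5;0.5 0 0 -1 0 0 0.92;0.5 0 0 -1 0 0 0.92;0.5 0 0 -1 0 0 0.92;0.5 0 1 0 0 0 0;0.5 0 1 0 0 0 0;0.5 0 1 0 0 0 0",
)

```text
clock: 23.25
ee_pos: [0.4607, 0.1802, 0.2627]
eef_rot: [-3.141, 0.034, -0.002]
contact_force: [-0.3, 0.2, -1.6]
grip_width: 0.0525
gripper_force: 26.5
```

Call:
jog_arm(
  rows="0.5 0 1 0 0 0 0;0.5 0 1 0 0 0 0;0.5 0 1 0 0 0 0;0.5 0 1 0 0 0 0;0.5 0 1 0 0 0 0;0.5 0 1 0 0 0 0;0.5 0 1 0 0 0 0;0.5 0 1 0 0 0 0",
)

```text
clock: 24.25
ee_pos: [0.4576, 0.0202, 0.2626]
eef_rot: [-3.141, 0.034, -0.003]
contact_force: [-0.3, -0.7, -1.5]
grip_width: 0.0527
gripper_force: 26.5
```

Call:
jog_arm(
  rows="0.5 0 1 0 0 0 0;0.5 0 1 0 0 0 0;0.5 0 1 0 0 0 0;0.5 0 1 0 0 0 0;0.5 0 1 0 0 0 0;0.5 0 1 0 0 0 0;0.5 0 1 0 0 0 0;0.5 0 1 0 0 0 0",
)

```text
clock: 25.25
ee_pos: [0.4544, -0.1398, 0.2627]
eef_rot: [-3.141, 0.034, -0.003]
contact_force: [0.4, -0.4, -1.0]
grip_width: 0.0529
gripper_force: 26.5
```

Call:
jog_arm(
  rows="0.5 0 1 0 0 0 0;0.5 0 1 0 0 0 0;0.5 0 1 0 0 0 0;0.5 0 1 0 0 0 0;0.5 0 1 0 0 0 0;0.5 0 1 0 0 0 0;0.5 0 1 0 0 0 0;0.5 0 0.7 0 0 0 0",
)

```text
clock: 26.25
ee_pos: [0.4511, -0.2948, 0.2616]
eef_rot: [3.141, -0.034, 0.001]
contact_force: [-0.7, -1.0, -0.4]
grip_width: 0.0531
gripper_force: 26.5
```

Call:
jog_arm(
  rows="0.5 0 0 0.5 0 0 0;0.5 0 0 0 0 0 0;0.5 0 0 0 0 0 0",
)

```text
clock: 26.62
ee_pos: [0.4513, -0.2921, 0.2507]
eef_rot: [-3.14, 0.029, 0.002]
contact_force: [0.5, -0.4, -0.6]
grip_width: 0.0527
gripper_force: 26.5
```

```bash
python3 - <<'E'
from h import *
s=robot.read_state();print(s['clock'],s['contact_force'],s['grip_width']);snap('wrist','w11')
rel('w11',s['ee_pos'][:2],s['ee_pos'][2]-.1726,-1)
fit('w11',(.507,-.324),.005,-1)
E
```

```text
26.625 [ 0.52996916 -0.35263348 -0.59712576] 0.052696080072753095
w11 fit x,y mm, yaw [ 449.6 -292.1   -1.5] 1-IoU 0.075
ee [ 0.4514 -0.2923  0.251 ] tool yaw -1.06 shift units [-0.09 -0.01] turn units 0.07
w11 fit x,y mm, yaw [ 506.8 -323.8   -1. ] 1-IoU 0.039
```

Call:
jog_arm(
  rows="0.5 -0.31 0.78 0 0 0 0;0.5 -0.3 0.79 0 0 0 0;0.5 0 0 1 0 0 0;0.5 0 0 1 0 0 0;0.5 0 0 0.8 0 0 0;0.5 0 0 0.5 0 0 0;0.5 0 0 0 0 0 0;0.5 0 0 0 0 0 0",
)

```text
clock: 27.68
ee_pos: [0.4387, -0.3247, 0.1858]
eef_rot: [3.141, -0.032, 0.002]
contact_force: [0.7, 0.2, -0.5]
grip_width: 0.0527
gripper_force: 26.5
```

```bash
python3 - <<'E'
from h import *
s=robot.read_state();print(s['clock'],s['ee_pos'],s['contact_force'],s['grip_width']);snap('wrist','w12')
rel('w12',s['ee_pos'][:2],s['ee_pos'][2]-.1726,-1)
a=cv2.imread('pics/w12.png');cv2.imwrite('pics/w12x.png',cv2.resize(a[230:350,190:370],(792,528),interpolation=cv2.INTER_CUBIC))
E
```

```text
27.675 [ 0.43873357 -0.32472623  0.1857958 ] [ 0.65323747  0.24997339 -0.49885892] 0.05268439445283998
w12 fit x,y mm, yaw [ 438.  -325.    -1.3] 1-IoU 0.044
ee [ 0.4388 -0.3247  0.186 ] tool yaw -1.15 shift units [-0.04  0.01] turn units 0.03
```

View pics/w12x.png

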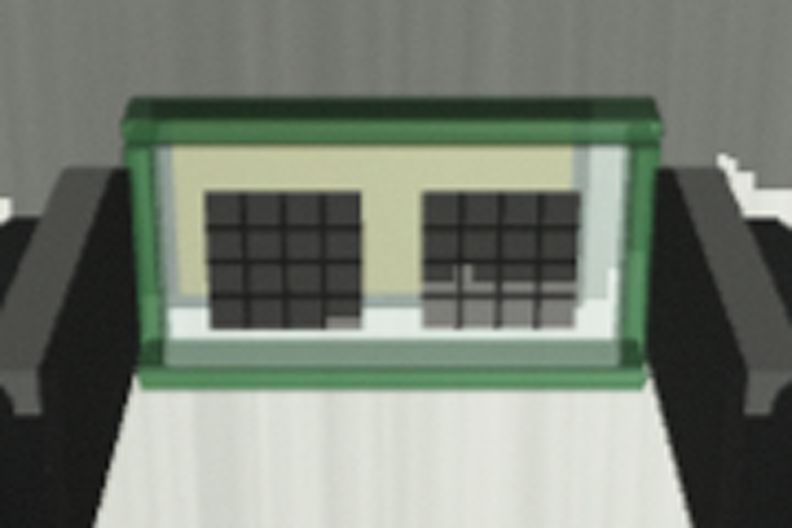

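Window 1's yellow shows at u 172-577 (rim about 154-594) with its near edge at v≈307. The plate's middle is at u≈391, so it must go left about 1.8 mm.

```bash
python3 - <<'E'
from h import *
q=lambda u,v,z:px('w12',u/4.4+190,v/4.4+230,z)
n=q(374.5,307,.005);print('win near',n,'centre x',n[0]+.013,q(172,240,.005),q(577,240,.005))
zt=.1858-.1666
for v in(119,388):print(q(391,v,zt))
print(q(391,98,zt-.006),robot.read_state()['ee_pos'])
E
```

```text
win near [ 0.42377738 -0.32286279  0.005     ] centre x 0.436777377170221 [ 0.4330037  -0.30016897  0.005     ] [ 0.43206761 -0.34597248  0.005     ]
[ 0.45460853 -0.32536117  0.0192    ]
[ 0.42302869 -0.3247323   0.0192    ]
[ 0.45405567 -0.32535567  0.0132    ] [ 0.43881859 -0.32473122  0.18599232]
```

Call:
jog_arm(
  rows="0.5 -0.09 -0.1 0.2 0 0 0;0.5 0 0 0.16 0 0 0;0.5 0 0 0 0 0 0",
)

```text
clock: 28.1
ee_pos: [0.4365, -0.3223, 0.1778]
eef_rot: [-3.141, 0.031, 0.001]
contact_force: [-0.1, -0.4, -1.2]
grip_width: 0.0529
gripper_force: 26.5
```

Call:
jog_arm(
  rows="0.5 0 0 0.06 0 0 0;0.5 0 0 0 0 0 0",
)

```text
clock: 28.35
ee_pos: [0.4367, -0.3224, 0.1776]
eef_rot: [-3.141, 0.032, 0.001]
contact_force: [-1.6, 1.3, 5.2]
grip_width: 0.0525
gripper_force: 27.1
```

Call:
jog_arm(
  rows="0.63 0 0 0 0 0 0;0.7 0 0 0 0 0 0;0.75 0 0 0 0 0 0;0.75 0 0 0 0 0 0;0.75 0 0 -0.5 0 0 0;0.75 0 0 -1 0 0 0;0.75 0 0 -1 0 0 0;0.75 0 0 0 0 0 0",
)

```text
clock: 29.35
ee_pos: [0.4376, -0.3231, 0.2291]
eef_rot: [3.139, -0.032, 0.007]
contact_force: [0.3, -0.2, 0.5]
grip_width: 0.0641
gripper_force: 0.0
```

```bash
python3 - <<'E'
from h import *
snap('wrist','w13');rel('w13',(.4367,-.323),.005,-1);fit('w13',(.507,-.324),.005,-1)
s=cv2.imread('pics/w13.png');cv2.imwrite('pics/w13x.png',cv2.resize(s[130:350,170:390],(600,600),interpolation=cv2.INTER_CUBIC))
hsv=cv2.cvtColor(s,cv2.COLOR_BGR2HSV)
# faint yellow seen through the glass, window0 bare
for lo,hi,z in[((20,25,80),(38,119,255),.005),((20,120,80),(38,255,255),.005)]:
    n,l,st,ce=cv2.connectedComponentsWithStats(cv2.inRange(hsv,lo,hi))
    for i in range(1,n):
        if st[i,4]>250: print(st[i],px('w13',st[i,0]+st[i,2]/2-.5,st[i,1]+st[i,3]/2-.5,z).round(4))
E
```

```text
w13 fit x,y mm, yaw [ 436.2 -322.7   -1.3] 1-IoU 0.045
ee [ 0.437  -0.3227  0.2279] tool yaw -1.16 shift units [-0.04 -0.  ] turn units 0.01
w13 fit x,y mm, yaw [ 507.2 -323.7   -1.3] 1-IoU 0.013
[ 236  101   82   42 1554] [ 0.5078 -0.3241  0.005 ]
[ 241  225   73   33 1089] [ 0.4368 -0.3228  0.005 ]
[  0 351  29  60 893] [ 0.3334 -0.1339  0.005 ]
[ 244  323   68   28 1854] [ 0.3666 -0.3216  0.005 ]
```

Both plates are centred on their windows within about 0.5 mm. Now the keys: close the fingers and go to yellow.

Call:
jog_arm(
  rows="0.75 0 0 -1 0 0 0;0.3 0 0 -1 0 0 0;0 0.4 -1 0 0 0 0;0 0.4 -1 0 0 0 0;0 0.4 -1 0 0 0 0;0 0.4 -1 0 0 0 0;0 0.4 -1 0 0 0 0;0 0.3 -1 0 0 0 0",
)

```text
clock: 30.4
ee_pos: [0.4848, -0.2025, 0.2658]
eef_rot: [-3.141, 0.031, 0.003]
contact_force: [0.2, 0.0, 0.2]
grip_width: 0.0002
gripper_force: 0.0
```

Call:
jog_arm(
  rows="0 0 -1 0 0 0 0;0 0 -1 0 0 0 0;0 0 -1 0 0 0 0;0 0 -1 0 0 0 0;0 0 -1 0 0 0 0;0 0 -1 0 0 0 0;0 0 -1 0 0 0 0;0 0 -1 0 0 0 0",
)

```text
clock: 31.4
ee_pos: [0.4876, -0.0428, 0.2659]
eef_rot: [-3.141, 0.032, 0.003]
contact_force: [-0.2, 0.3, -0.5]
grip_width: 0.0002
gripper_force: 0.0
```

```bash
python3 - <<'E'
from h import *
s=robot.read_state();print(s['ee_pos'],s['grip_width']);snap('wrist','w14')
a=cv2.imread('pics/w14.png');hsv=cv2.cvtColor(a,cv2.COLOR_BGR2HSV)
for nm,lo,hi in[('yel',(20,120,80),(35,255,255)),('green',(55,120,50),(80,255,255)),('blue',(105,140,100),(125,255,255)),('red',(0,150,80),(4,255,255)),('red2',(174,150,80),(180,255,255))]:
    n,l,st,ce=cv2.connectedComponentsWithStats(cv2.inRange(hsv,lo,hi))
    for i in range(1,n):
        if st[i,4]>200: print(nm,st[i],ce[i].round(1),px('w14',*ce[i],.046).round(4))
for c in [(.4915,.0311),(.5401,-.0113),(.4497,-.0183),(.4951,-.014)]: print(proj('w14',[*c,.046]))
E
```

```text
[ 0.48762696 -0.042764    0.26587487] 0.00018976111376427352
yel [ 137  215   43   41 1327] [157.9 234.6] [0.4928 0.029  0.046 ]
green [225 274  27  38 626] [236.9 291.6] [ 0.453  -0.0158  0.046 ]
blue [ 200  133   39   39 1099] [218.9 151.4] [ 0.5414 -0.0111  0.046 ]
red [ 213  207   40   41 1249] [232.5 227.1] [ 0.4967 -0.0157  0.046 ]
[154.60613163 236.7492456 ]
[219.42440785 153.81854787]
[241.22532629 296.05782184]
[229.73372336 229.73891247]
```

Call:
jog_arm(
  rows="0 0.15 -1 0 0 0 0;0 0 -1 0 0 0 0;0 0 -1 0 0 0 0;0 0 -0.65 0.3 0 0 0;0 0 0 1 0 0 0;0 0 0 0.7 0 0 0;0 0 0 0 0 0 0",
)

```text
clock: 32.33
ee_pos: [0.4917, 0.0288, 0.2251]
eef_rot: [3.141, -0.033, -0.006]
contact_force: [-0.8, -0.3, 0.5]
grip_width: 0.0003
gripper_force: 0.0
```

Call:
jog_arm(
  rows="0 0 0 0.25 0 0 0;0 0 0 0.15 0 0 0;0 0 0 0.1 0 0 0;0 0 0 0 0 0 0",
)

```text
clock: 32.83
ee_pos: [0.493, 0.0293, 0.2173]
eef_rot: [3.141, -0.032, 0.001]
contact_force: [-0.9, -0.8, 2.7]
grip_width: -0.0002
gripper_force: 1.3
```

Call:
jog_arm(
  rows="0 0 0 0.15 0 0 0;0 0 0 0.15 0 0 0;0 0 0 0 0 0 0;0 0 0 0 0 0 0",
)

```text
clock: 33.33
ee_pos: [0.4933, 0.0296, 0.2132]
eef_rot: [3.14, -0.032, 0.0]
contact_force: [-6.8, -1.4, 20.5]
grip_width: 0.0001
gripper_force: 9.9
```

Call:
jog_arm(
  rows="0 0 0 -0.7 0 0 0;0 0 0 -0.8 0 0 0;0 0.82 0.67 0 0 0 0;0 0.82 0.66 0 0 0 0;0 0.81 0.66 0 0 0 0;0 0 0 0.4 0 0 0;0 0 0 0 0 0 0",
)

```text
clock: 34.2
ee_pos: [0.54, -0.0112, 0.2312]
eef_rot: [-3.141, 0.032, 0.006]
contact_force: [-0.0, 0.6, -0.0]
grip_width: 0.0001
gripper_force: 0.0
```

Call:
jog_arm(
  rows="0 0 0 0.35 0 0 0;0 0 0 0.25 0 0 0;0 0 0 0.25 0 0 0;0 0 0 0.25 0 0 0;0 0 0 0 0 0 0;0 0 0 0 0 0 0",
)

```text
clock: 34.95
ee_pos: [0.5407, -0.0105, 0.2133]
eef_rot: [3.141, -0.031, -0.004]
contact_force: [-7.3, 1.1, 18.3]
grip_width: 0.0001
gripper_force: 9.3
```

Call:
jog_arm(
  rows="0 0 0 -0.7 0 0 0;0 0 0 -0.8 0 0 0;0 -0.9 0.1 0 0 0 0;0 -0.9 0.1 0 0 0 0;0 -0.9 0.1 0 0 0 0;0 -0.9 0.1 0 0 0 0;0 -0.9 0.09 0 0 0 0;0 0 0 0.3 0 0 0",
)

```text
clock: 35.95
ee_pos: [0.45, -0.0196, 0.2351]
eef_rot: [3.141, -0.032, 0.001]
contact_force: [0.8, -0.9, -0.1]
grip_width: -0.0002
gripper_force: 0.0
```

Call:
jog_arm(
  rows="0 0 0 0.1 0 0 0;0 0 0 0.35 0 0 0;0 0 0 0.25 0 0 0;0 0 0 0.25 0 0 0;0 0 0 0.25 0 0 0;0 0 0 0 0 0 0;0 0 0 0 0 0 0",
)

```text
clock: 36.83
ee_pos: [0.4513, -0.0189, 0.2132]
eef_rot: [3.14, -0.032, -0.001]
contact_force: [-7.3, 0.4, 22.2]
grip_width: -0.0001
gripper_force: 11.2
```

Call:
jog_arm(
  rows="0 0 0 -1 0 0 0;0 0 0 -1 0 0 0;0.75 -0.2 1 -0.8 0 0 0;0.75 -0.2 1 0 0 0 0;0.75 0 1 0 0 0 0;0.75 0 1 0 0 0 0;0.75 0 1 0 0 0 0;0.75 0 1 0 0 0 0",
)

```text
clock: 37.83
ee_pos: [0.4401, -0.1397, 0.2665]
eef_rot: [-3.141, 0.031, 0.001]
contact_force: [0.4, 0.5, -0.2]
grip_width: 0.0644
gripper_force: 0.0
```

Call:
jog_arm(
  rows="0.75 0 1 0 0 0 0;0.75 0 1 0 0 0 0;0.75 0 1 0 0 0 0;0.75 0 1 0 0 0 0;0.75 0 1 0 0 0 0;0.75 0 1 0 0 0 0;0.75 0 1 0 0 0 0;0.75 0 1 0 0 0 0",
)

```text
clock: 38.83
ee_pos: [0.437, -0.3, 0.2666]
eef_rot: [-3.141, 0.031, 0.0]
contact_force: [0.3, 0.1, 0.5]
grip_width: 0.0641
gripper_force: 0.0
```

Call:
jog_arm(
  rows="0.75 0 1 0.5 0 0 0;0.75 0 0.1 1 0 0 0;0.75 0 0 1 0 0 0;0.75 0 0 0 0 0 0;0.75 0 0 0 0 0 0",
)

```text
clock: 39.45
ee_pos: [0.4368, -0.3214, 0.217]
eef_rot: [3.141, -0.032, 0.0]
contact_force: [0.4, -1.1, -0.1]
grip_width: 0.0644
gripper_force: 0.0
```

```bash
python3 - <<'E'
from h import *
snap('wrist','w15');rel('w15',(.4367,-.323),.005,-1);fit('w15',(.507,-.324),.005,-1)
E
```

```text
w15 fit x,y mm, yaw [ 435.7 -322.7   -1.2] 1-IoU 0.054
ee [ 0.437  -0.3214  0.2174] tool yaw -1.15 shift units [-0.07  0.07] turn units 0.01
w15 fit x,y mm, yaw [ 507.2 -323.8   -1.3] 1-IoU 0.02
```

Call:
jog_arm(
  rows="0.75 -0.03 0.07 0.8 0 0 0;0.75 0 0 0.8 0 0 0;0.75 0 0 0.37 0 0 0;0.75 0 0 0 0 0 0",
)

```text
clock: 40.0
ee_pos: [0.4355, -0.322, 0.1763]
eef_rot: [-3.14, 0.031, 0.003]
contact_force: [0.7, -0.4, -0.1]
grip_width: 0.0643
gripper_force: 0.0
```

Call:
jog_arm(
  rows="0.66 0 0 0 0 0 0;0.55 0 0 0 0 0 0;0.5 0 0 0 0 0 0;0.5 0 0 0 0 0 0;0.5 0 0 0 0 0 0",
  grip_force=25,
)

```text
clock: 40.62
ee_pos: [0.4364, -0.3226, 0.178]
eef_rot: [3.141, -0.032, 0.002]
contact_force: [-1.0, 0.2, 4.2]
grip_width: 0.0526
gripper_force: 26.7
```

Call:
jog_arm(
  rows="0.5 0 0 -0.3 0 0 0;0.5 0 0 -1 0 0 0;0.5 0 0 -1 0 0 -0.47;0.5 0 0 -1 0 0 -0.46;0.5 0 0 -1 0 0 0;0.5 0.2 -1 0 0 0 0;0.5 0.2 -1 0 0 0 0;0.5 0.2 -1 0 0 0 0",
)

```text
clock: 41.62
ee_pos: [0.442, -0.2586, 0.2621]
eef_rot: [-3.136, -0.147, 0.004]
contact_force: [-0.1, 0.1, -0.8]
grip_width: 0.0527
gripper_force: 26.5
```

Call:
jog_arm(
  rows="0.5 0.2 -1 0 0 0 0;0.5 0.2 -1 0 0 0 0;0.5 0.2 -1 0 0 0 0;0.5 0.2 -1 0 0 0 0;0.5 0.2 -1 0 0 0 0;0.5 0.2 -1 0 0 0 0;0.5 0.2 -1 0 0 0 0;0.5 0.2 -1 0 0 0 0",
)

```text
clock: 42.62
ee_pos: [0.4585, -0.0965, 0.2621]
eef_rot: [-3.137, -0.148, 0.005]
contact_force: [0.9, 0.3, -0.8]
grip_width: 0.0526
gripper_force: 26.5
```

Call:
jog_arm(
  rows="0.5 0.2 -1 0 0 0 0;0.5 0.2 -1 0 0 0 0;0.5 0.2 -1 0 0 0 0;0.5 0.2 -1 0 0 0 0;0.5 0.2 -1 0 0 0 0;0.5 0.2 -1 0 0 0 0;0.5 0.17 -1 0 0 0 0;0.5 0 -1 0 0 0 0",
)

```text
clock: 43.62
ee_pos: [0.4707, 0.0648, 0.2621]
eef_rot: [-3.138, -0.148, 0.005]
contact_force: [0.9, 0.3, -0.6]
grip_width: 0.0527
gripper_force: 26.5
```

Call:
jog_arm(
  rows="0.5 0 -1 0 0 0 0;0.5 0 -1 0 0 0 0;0.5 0 -1 0 0 0 0;0.5 0 -1 0 0 0 0;0.5 0 -1 0 0 0 0;0.5 0 -1 0 0 0 0;0.5 0 -1 0 0 0 0;0.5 0 -0.5 0 0 0 0",
)

```text
clock: 44.62
ee_pos: [0.4564, 0.2141, 0.2624]
eef_rot: [3.138, 0.15, -0.004]
contact_force: [0.0, -0.5, -1.0]
grip_width: 0.0529
gripper_force: 26.5
```

Call:
jog_arm(
  rows="0.5 0 0 1 0 0 0;0.5 0 0 1 0 0 0;0.5 0 0 1 0 0 0;0.5 0 0 0.5 0 0 0;0.5 0 0 0 0 0 0",
)

```text
clock: 45.25
ee_pos: [0.4578, 0.2117, 0.1926]
eef_rot: [3.137, 0.144, -0.004]
contact_force: [-0.4, -0.3, -0.0]
grip_width: 0.0525
gripper_force: 26.5
```

```bash
python3 - <<'E'
from h import *
s=robot.read_state();print(s['ee_pos'],s['contact_force'],s['grip_width']);snap('wrist','w16');rel('w16',s['ee_pos'][:2],s['ee_pos'][2]-.173,5);snap('top','t3')
E
```

```text
[0.45781679 0.21171155 0.19256623] [-0.40401663 -0.28944301 -0.03914964] 0.05251109661587672
w16 fit x,y mm, yaw [457.4 211.1   5.5] 1-IoU 0.031
ee [0.4584 0.212  0.1933] tool yaw 5.26 shift units [-0.06  0.04] turn units -0.04
```

Call:
jog_arm(
  rows="0.5 0.05 -1 0 0 0 0;0.5 0 0 0.4 0 0 0;0.5 0 0 0.3 0 0 0;0.5 0 0 0 0 0 0",
)

```text
clock: 45.85
ee_pos: [0.4576, 0.2307, 0.1786]
eef_rot: [3.137, 0.142, -0.003]
contact_force: [0.7, -0.9, -0.9]
grip_width: 0.0528
gripper_force: 26.5
```

Call:
jog_arm(
  rows="0.5 0 0 0.1 0 0 0;0.5 0 0 0 0 0 0",
)

```text
clock: 46.1
ee_pos: [0.4579, 0.2315, 0.1774]
eef_rot: [3.138, 0.143, -0.0]
contact_force: [-0.7, 0.2, -0.2]
grip_width: 0.0524
gripper_force: 26.5
```

Call:
jog_arm(
  rows="0.5 0 0 0.06 0 0 0;0.5 0 0 0 0 0 0",
)

```text
clock: 46.35
ee_pos: [0.4579, 0.2318, 0.1763]
eef_rot: [-3.138, -0.143, -0.0]
contact_force: [-1.2, 0.9, -1.1]
grip_width: 0.0528
gripper_force: 26.5
```

Call:
jog_arm(
  rows="0.5 0 0 0.05 0 0 0;0.5 0 0 0 0 0 0;0.5 0 0 0 0 0 0",
)

```text
clock: 46.72
ee_pos: [0.4579, 0.232, 0.176]
eef_rot: [3.138, 0.144, 0.0]
contact_force: [-1.5, -1.2, 5.1]
grip_width: 0.0528
gripper_force: 27.1
```

Call:
jog_arm(
  rows="0.63 0 0 0 0 0 0;0.7 0 0 0 0 0 0;0.75 0 0 0 0 0 0;0.75 0 0 0 0 0 0;0.75 0 0 -0.7 0 0 0;0.75 0 0 -1 0 0 0;0.75 0 0 -1 0 0 0;0.75 0 0 0 0 0 0",
)

```text
clock: 47.72
ee_pos: [0.4589, 0.2326, 0.2316]
eef_rot: [-3.136, -0.143, -0.007]
contact_force: [0.3, 0.4, 0.6]
grip_width: 0.0638
gripper_force: 0.0
```

```bash
python3 - <<'E'
from h import *
snap('wrist','w17');rel('w17',(.457,.232),.003,5)
E
```

```text
w17 fit x,y mm, yaw [458.3 231.7   4.8] 1-IoU 0.042
ee [0.4583 0.2321 0.2304] tool yaw 5.23 shift units [-0.01  0.02] turn units 0.06
```

Call:
jog_arm(
  rows="0.75 0 0 -1 0 0 0.47;0.75 0 0 -1 0 0 0.46;0.75 0.4 1 0 0 0 0;0.75 0.4 1 0 0 0 0;0.75 0.4 1 0 0 0 0;0.75 0.4 1 0 0 0 0;0.75 0.4 1 0 0 0 0;0.75 0.4 1 0 0 0 0",
)

```text
clock: 48.78
ee_pos: [0.5036, 0.1103, 0.2698]
eef_rot: [-3.141, 0.034, 0.0]
contact_force: [-0.4, 0.1, -0.5]
grip_width: 0.0641
gripper_force: 0.0
```

Call:
jog_arm(
  rows="0.75 0.4 1 0 0 0 0;0.75 0.28 1 0 0 0 0;0.75 0 1 0 0 0 0;0.75 0 1 0 0 0 0;0.75 0 1 0 0 0 0;0.75 0 1 0 0 0 0;0.75 0 1 0 0 0 0;0.75 0 1 0 0 0 0",
)

```text
clock: 49.78
ee_pos: [0.5137, -0.0498, 0.2698]
eef_rot: [-3.141, 0.034, 0.0]
contact_force: [-0.1, 0.0, -0.2]
grip_width: 0.064
gripper_force: 0.0
```

Call:
jog_arm(
  rows="0.75 0 1 0 0 0 0;0.75 0 1 0 0 0 0;0.75 0 1 0 0 0 0;0.75 0 1 0 0 0 0;0.75 0 1 0 0 0 0;0.75 0 1 0 0 0 0;0.75 0 1 0 0 0 0;0.75 0 1 0 0 0 0",
)

```text
clock: 50.78
ee_pos: [0.5106, -0.2099, 0.2697]
eef_rot: [-3.141, 0.033, -0.0]
contact_force: [0.2, 0.2, -0.0]
grip_width: 0.0639
gripper_force: 0.0
```

Call:
jog_arm(
  rows="0.75 0 1 0 0 0 0;0.75 0 1 0 0 0 0;0.75 0 1 0 0 0 0;0.75 0 1 0.5 0 0 0;0.75 0 1 1 0 0 0;0.75 0 0.7 1 0 0 0;0.75 0 0 0 0 0 0;0.75 0 0 0 0 0 0",
)

```text
clock: 51.78
ee_pos: [0.5086, -0.3228, 0.2193]
eef_rot: [-3.141, 0.031, -0.0]
contact_force: [0.2, -0.0, 0.2]
grip_width: 0.0638
gripper_force: 0.0
```

```bash
python3 - <<'E'
from h import *
snap('wrist','w18');rel('w18',(.507,-.324),.005,-1)
E
```

```text
w18 fit x,y mm, yaw [ 506.  -323.7   -1.2] 1-IoU 0.061
ee [ 0.5089 -0.3225  0.2198] tool yaw -1.09 shift units [-0.14  0.06] turn units 0.01
```

Call:
jog_arm(
  rows="0.75 -0.06 0.05 0.8 0 0 0;0.75 0 0 0.8 0 0 0;0.75 0 0 0.48 0 0 0;0.75 0 0 0 0 0 0",
)

```text
clock: 52.32
ee_pos: [0.5064, -0.3237, 0.176]
eef_rot: [-3.14, 0.031, 0.004]
contact_force: [-0.3, -0.6, 1.2]
grip_width: 0.064
gripper_force: 0.0
```

Call:
jog_arm(
  rows="0.66 0 0 0 0 0 0;0.55 0 0 0 0 0 0;0.5 0 0 0 0 0 0;0.5 0 0 0 0 0 0;0.5 0 0 0 0 0 0",
  grip_force=25,
)

```text
clock: 52.95
ee_pos: [0.5074, -0.3245, 0.1783]
eef_rot: [3.141, -0.032, 0.002]
contact_force: [-0.2, -0.1, 2.4]
grip_width: 0.0527
gripper_force: 26.6
```

Call:
jog_arm(
  rows="0.5 0 0 -0.3 0 0 0;0.5 0 0 -1 0 0 0;0.5 0 0 -1 0 0 -0.47;0.5 0 0 -1 0 0 -0.46;0.5 0 0 -1 0 0 0;0.5 0 -1 0 0 0 0;0.5 0 -1 0 0 0 0;0.5 0 -1 0 0 0 0",
)

```text
clock: 53.95
ee_pos: [0.5009, -0.2616, 0.2625]
eef_rot: [-3.136, -0.146, 0.004]
contact_force: [0.1, 1.0, -0.8]
grip_width: 0.0529
gripper_force: 26.5
```

Call:
jog_arm(
  rows="0.5 -0.25 -1 0 0 0 0;0.5 -0.25 -1 0 0 0 0;0.5 -0.25 -1 0 0 0 0;0.5 -0.25 -1 0 0 0 0;0.5 -0.25 -1 0 0 0 0;0.5 -0.25 -1 0 0 0 0;0.5 -0.25 -1 0 0 0 0;0.5 -0.25 -1 0 0 0 0",
)

```text
clock: 54.95
ee_pos: [0.4467, -0.1075, 0.2637]
eef_rot: [3.138, 0.144, 0.0]
contact_force: [-0.3, 0.1, -1.0]
grip_width: 0.0527
gripper_force: 26.5
```

Call:
jog_arm(
  rows="0.5 -0.25 -1 0 0 0 0;0.5 -0.25 -1 0 0 0 0;0.5 0 -1 0 0 0 0;0.5 0 -1 0 0 0 0;0.5 0 -1 0 0 0 0;0.5 0 -1 0 0 0 0;0.5 0 -1 0 0 0 0;0.5 0 -1 0 0 0 0",
)

```text
clock: 55.95
ee_pos: [0.4221, 0.0508, 0.2638]
eef_rot: [3.138, 0.144, 0.001]
contact_force: [0.4, 0.6, -0.1]
grip_width: 0.0526
gripper_force: 26.5
```

Call:
jog_arm(
  rows="0.5 0 -1 0 0 0 0;0.5 0 -1 0 0 0 0;0.5 0 -1 0 0 0 0;0.5 0 -1 0 0 0 0;0.5 0 -1 0 0 0 0;0.5 0 -1 0 0 0 0;0.5 0 -1 0 0 0 0;0.5 0 -1 0 0 0 0",
)

```text
clock: 56.95
ee_pos: [0.4073, 0.21, 0.2637]
eef_rot: [3.138, 0.144, 0.0]
contact_force: [0.9, 0.2, -1.5]
grip_width: 0.0526
gripper_force: 26.5
```

Call:
jog_arm(
  rows="0.5 0 -0.95 0 0 0 0;0.5 0 0 1 0 0 0;0.5 0 0 1 0 0 0;0.5 0 0 1 0 0 0;0.5 0 0 0.3 0 0 0;0.5 0 0 0 0 0 0",
)

```text
clock: 57.7
ee_pos: [0.4059, 0.2281, 0.1976]
eef_rot: [3.138, 0.144, -0.001]
contact_force: [0.1, 0.3, -0.2]
grip_width: 0.0527
gripper_force: 26.5
```

```bash
python3 - <<'E'
from h import *
s=robot.read_state();print(s['ee_pos'],s['contact_force'],s['grip_width']);snap('wrist','w19');rel('w19',s['ee_pos'][:2],s['ee_pos'][2]-.173,5);fit('w19',(.458,.232),.003,5)
E
```

```text
[0.40592154 0.22808537 0.19763911] [ 0.10880085  0.31496285 -0.24400746] 0.05268594355337235
w19 fit x,y mm, yaw [404.8 227.7   5.5] 1-IoU 0.044
ee [0.4063 0.2282 0.1981] tool yaw 5.25 shift units [-0.08  0.02] turn units -0.04
w19 fit x,y mm, yaw [458.4 231.8   5. ] 1-IoU 0.03
```

Call:
jog_arm(
  rows="0.5 0 0 0.5 0 0 0;0.5 0 0 0.4 0 0 0;0.5 0 0 0.1 0 0 0;0.5 0 0 0 0 0 0",
)

```text
clock: 58.25
ee_pos: [0.4061, 0.2278, 0.1774]
eef_rot: [3.138, 0.144, -0.001]
contact_force: [-0.1, 0.3, -0.5]
grip_width: 0.0527
gripper_force: 26.5
```

Call:
jog_arm(
  rows="0.5 0 0 0.06 0 0 0;0.5 0 0 0 0 0 0;0.5 0 0 0 0 0 0",
)

```text
clock: 58.62
ee_pos: [0.4063, 0.2279, 0.1766]
eef_rot: [-3.138, -0.143, -0.0]
contact_force: [0.4, -0.4, -1.6]
grip_width: 0.0522
gripper_force: 26.5
```

Call:
jog_arm(
  rows="0.5 0 0 0.05 0 0 0;0.5 0 0 0 0 0 0;0.5 0 0 0 0 0 0",
)

```text
clock: 59.0
ee_pos: [0.4064, 0.228, 0.1761]
eef_rot: [3.138, 0.143, 0.001]
contact_force: [-1.5, -0.6, 5.3]
grip_width: 0.0529
gripper_force: 27.2
```

Call:
jog_arm(
  rows="0.63 0 0 0 0 0 0;0.7 0 0 0 0 0 0;0.75 0 0 0 0 0 0;0.75 0 0 0 0 0 0;0.75 0 0 -0.7 0 0 0;0.75 0 0 -1 0 0 0;0.75 0 0 -1 0 0 0;0.75 0 0 0 0 0 0",
)

```text
clock: 60.0
ee_pos: [0.4072, 0.2286, 0.2316]
eef_rot: [-3.136, -0.143, -0.007]
contact_force: [-0.1, -0.6, -0.0]
grip_width: 0.0637
gripper_force: 0.0
```

```bash
python3 - <<'E'
from h import *
snap('wrist','w20');rel('w20',(.406,.228),.003,5);fit('w20',(.458,.232),.003,5)
E
```

```text
w20 fit x,y mm, yaw [405.6 227.6   5.3] 1-IoU 0.047
ee [0.4067 0.2281 0.2305] tool yaw 5.23 shift units [-0.05  0.02] turn units -0.02
w20 fit x,y mm, yaw [458.5 231.9   5.3] 1-IoU 0.025
```

Call:
jog_arm(
  rows="0.75 0 0 -1 0 0 0;0.3 0 0 -1 0 0 0;0 0.5 1 0 0 0 0;0 0.5 1 0 0 0 0;0 0.5 1 0 0 0 0;0 0.5 1 0 0 0 0;0 0.5 1 0 0 0 0;0 0.5 1 0 0 0 0",
)

```text
clock: 61.05
ee_pos: [0.4767, 0.1131, 0.2685]
eef_rot: [3.138, 0.144, -0.003]
contact_force: [0.6, -0.4, 0.7]
grip_width: -0.0
gripper_force: 0.0
```

Call:
jog_arm(
  rows="0 0.36 1 0 0 0 0;0 0 1 0 0 0 0;0 0 1 0 0 0 0;0 0 1 0 0 0 0;0 0 1 0 0 0 0;0 0 1 0 0 0 0;0 0 0.5 0 0 0 0;0 0 0 0 0 0 0",
)

```text
clock: 62.05
ee_pos: [0.4957, -0.0155, 0.2689]
eef_rot: [-3.138, -0.141, 0.002]
contact_force: [-0.2, 0.2, -0.3]
grip_width: -0.0001
gripper_force: 0.0
```

Over red. A picture before the last press, to check that everything is as it should be.

```bash
python3 - <<'E'
from h import *
snap('wrist','w21');a=cv2.imread('pics/w21.png');cv2.imwrite('pics/w21x.png',cv2.resize(a,(800,600),interpolation=cv2.INTER_CUBIC))
E
```

```text
(no output)
```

View pics/w21x.png

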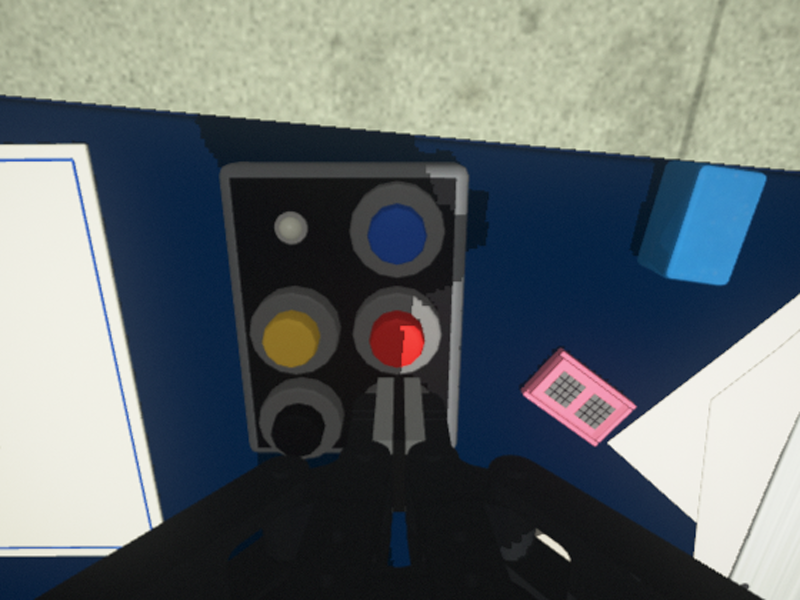

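Red, at (398,338), lies straight ahead of the shut fingertips (u≈399), so I press it.

Call:
jog_arm(
  rows="0 0 0 1 0 0 0;0 0 0 0.85 0 0 0;0 0 0 0.35 0 0 0;0 0 0 0.25 0 0 0;0 0 0 0.25 0 0 0;0 0 0 0.22 0 0 0;0 0 0 0 0 0 0;0 0 0 0 0 0 0",
)

```text
clock: 63.1
ee_pos: [0.4962, -0.0144, 0.2133]
eef_rot: [3.137, 0.144, -0.001]
contact_force: [-6.1, 1.2, 16.7]
grip_width: 0.0003
gripper_force: 8.5
```

Call:
jog_arm(
  rows="0 0 0 -0.7 0 0 0;0 0 0 -1 0 0 0;0 0 0 -1 0 0 0;0 0 0 -1 0 0 0;0 0 0 -1 0 0 0;0 0 0 0 0 0 0",
)

```text
clock: 63.85
ee_pos: [0.4971, -0.0151, 0.307]
eef_rot: [3.138, 0.143, 0.008]
contact_force: [-0.2, -0.7, -0.2]
grip_width: -0.0003
gripper_force: 0.0
```

```bash
python3 - <<'E'
from h import *
s=robot.read_state();print(s['clock'],s['ee_pos'],s['contact_force'])
snap('top','t4');a=cv2.imread('pics/t4.png');cv2.imwrite('pics/t4x.png',cv2.resize(a[150:290,110:470],(800,311),interpolation=cv2.INTER_CUBIC))
E
```

```text
63.85 [ 0.49709246 -0.01507383  0.30695809] [-0.23058126 -0.74095728 -0.17948587]
```

View pics/t4x.png

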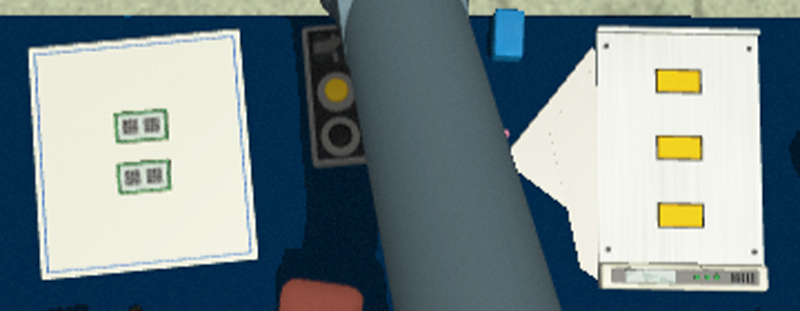

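Both plates lie side by side on the mat at (141,126) and (144,177), the windows are bare, and red was pressed fully down. I'm handing the job in.

```bash
python3 -c "
from station import robot
print(robot.sign_off())"
```

```text
the job is handed in; nothing more can be done
None
```

I handed the job in at about 64 s: both plates present went onto windows 1 and 2 (centred to about 0.5 mm), yellow, blue and green were pressed fully down in order, the plates went back side by side on the mat, and red was pressed last; sign-off returned no verdict.

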